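Pack the oral-surgery cassette for the steriliser

TASK

Pack the open steel cassette for the steriliser. Gently set the glass dish, mouth up, in the round ring in the middle; to either side of it stand the bur block squarely in its metal corner bracket and lay the irrigation syringe in its two notched saddles, with the nozzle towards the robot's side and the plunger towards the back; then put the lid on top, seated all round. Leave everything else on the desk where it is.

Things in the scene. Friction and masses are not known exactly. Their poses are not given: they have to be found in the camera images.
- cassette: Open steel box, fixed; inside 96 (x) x 218 (y) mm, walls 3, rim 50 high, floor at 2. Origin: centre of underside; x away from the robot, y along the length. Fittings stand in a row inside: dish ring at (-17, 0) mm, bur bracket and syringe cradle at (0, +-68) mm, either way round from start to start. Behind, from world x = 600 mm on, a shelf board hangs over the desk at z 238 to 262.
- lid: Loose perforated steel lid, 104 (x) x 226 (y) mm, 0.3 kg, lying upright. Origin: centre, at the lower edge of the tapered flange that drops inside the rim with 3 mm play. Plate underside at z 12, top 15. Bail: round bar 10 mm thick along x, straight over 52 mm, its middle at (0, 0, 42) mm. Seated: origin 38 mm above the cassette's, axes along it (either way round).
- bur_bracket: Low metal bracket fixed in the cassette: 74 (x) x 44 (y) mm plate with four splayed corner guides, 12 mm high. Origin: centre of its underside, 2 mm above the desk; axes as the cassette's. The block stands on the plate, 2 mm above the origin, its length along the bracket's x, with 3 to 4 mm play; side middles are open for fingers.
- dish_ring: Round grey flared ring fixed in the cassette, 57 mm across, 9.5 high; inside 41 mm wide at the bottom, 51 at the top. Origin: centre of its underside, 2 mm above the desk. The dish stands on its foot, 2 mm above the origin, with 4 mm play.
- syringe_cradle: Two grey notched saddles on a plate, fixed in the cassette. Origin 2 mm above the desk; axes as the cassette's. Saddles at x -32 and +14 mm, notches open along x, 18 mm wide below, splayed, bottom at z 8, horns to 20; free between them. The syringe's origin comes to lie 8 mm straight above this origin, its y axis (nozzle) along -x here.
- bur_block: Loose blue bur stand, block 30 (x) x 62 (y) x 22 (z) mm with fine burs on top up to z 40. Origin: centre of underside. Take it across its 30 mm width, at mid length. Goes in the bracket with its length across the cassette, either way round.
- dappen_dish: Loose small faceted glass dish, 32 mm across, 22 mm high, fragile. Origin: centre of its underside, z towards its mouth. Take it by its outside.
- syringe: Loose ringed plastic syringe lying flat, 86 mm long, barrel 14 mm thick, flange 26 wide. Origin: middle of the length, on the underside; y towards the nozzle (tip at y +44 mm), barrel from y -26 to +40, plunger to -44 (rigid here); z up. Take it across the barrel near y +9 mm.
- scaler: Bystander: teal-handled double-ended hand instrument, 148 mm long, lying on the desk; origin: middle of its underside. Not part of the set; leave it.
- timer: Bystander: white cubic minute timer with a dial, 46 mm; origin: middle of its underside. Leave it.

How it is judged:
At the end, for the whole second after the job is handed in: Block flat in bracket, dish upright in ring (each within 9 mm of centre), syringe lying in both saddles (10 mm along, 8 mm across, 0.12 rad), nozzle to the robot's side, lid seated on the rim (8 mm sideways, 2.5 mm in height, 0.08 rad), all at rest; scaler and timer within 20 mm of their starts (horizontal distance between bur_block and bur_bracket below 0.009 m and z of bur_block in the frame of bur_bracket below 0.005 m and angle between each of bur_block, dappen_dish's own z axis and vertical below 0.1 rad and angle between the y axis of bur_block and the x axis of bur_bracket, either way round below 0.26 rad and horizontal distance between dappen_dish and dish_ring below 0.009 m and z of dappen_dish in the frame of dish_ring below 0.005 m and x of syringe in the frame of syringe_cradle between -0.01 and 0.01 m and y of syringe in the frame of syringe_cradle between -0.008 and 0.008 m and z of syringe in the frame of syringe_cradle between 0.005 and 0.012 m and angle between the y axis of syringe and the x axis of syringe_cradle, either way round below 0.12 rad and y of dish_ring in the frame of syringe above 0 m and horizontal distance between lid and cassette below 0.008 m and z of lid in the frame of cassette between 0.034 and 0.0405 m and angle between lid's own z axis and vertical below 0.03 rad and angle between the y axis of lid and the y axis of cassette, either way round below 0.08 rad and linear speed of each of lid, bur_block, dappen_dish, syringe below 0.02 m/s); the robot touches nothing.
It fails at once if the teal scaler is moved by more than 20 mm (distance of scaler from where it was at the start of the episode above 0.02 m).
It fails at once if the timer is moved by more than 20 mm (distance of timer from where it was at the start of the episode above 0.02 m).
It fails at once if the glass dish is tipped over (angle between dappen_dish's own z axis and vertical above 0.8 rad).
It fails at once if the glass dish is dropped into its ring (horizontal distance between dappen_dish and dish_ring below 0.03 m and z of dappen_dish in the frame of dish_ring below 0.02 m and linear speed of dappen_dish above 0.5 m/s).
It also fails if it takes over 128 s, if anything falls off the work surface, if the arm or the gripper's body presses on something with over 40 N, if the wrist force passes 120 N, or if a joint passes its speed limit or range.

ROBOT

A 7-joint arm with a two-finger parallel gripper is mounted at the origin on a cart in front of the work surface, level with it; the furniture and walls round the work are solid. World frame = base frame: x ahead of the robot, y to its left, z up, the work surface at z = 0. Lengths are in m, angles in rad, forces in N, time in s.
With the tool pointing down it reaches from about 0.35 to 0.9 m from the base axis. Payload 7.2 kg.
Tool frame: the origin (TCP) lies on the centre line of the jaws, within the pads' length; the fingertips stand 11 mm ahead of it and the grasp point (between the pads) lies 8 mm behind it; z points along the fingers, y is the line along which they close (so a half turn about z gives the same grasp; the last joint's range is limited). The gripper opens to 85 mm and grips with 20 to 120 N. Pads are 22 mm wide; open, the fingers measure 114 mm over their backs; the gripper's body (76 mm by 85 mm) begins 54 mm behind the grasp point. The pads swing forward as they close: fully open they stand 13 mm farther back than shut.
Start: joints at [1.191, 0.411, -0.013, 1.596, 0.006, 1.134, -0.082], TCP at [0.192, -0.595, 0.242] pointing down, gripper open.
Joint ranges: [-2.95, 2.95], [-0.29, 1.99], [-1.47, 1.44], [0.14, 2.54], [-1.03, 4.17], [0.13, 1.85], [-2.86, 2.86]. Speed limits (rad/s): [2.39, 2.39, 3.01, 3.01, 3.14, 3.14, 3.14].

INTERFACE

Orientations are given as a unit quaternion [x, y, z, w].
In Python, from rig import * gives the robot as it stands.
- The arm moves only by the tool step_arm, never from a script. Its argument "plan" is a list of rows, each an object of numbers: "tx", "ty", "tz": the shift along the tool's x, y, z in m; "turn": the turn about the tool's z in degrees; "fingers": the opening, from -1 (shut) to 1 (fully open). In form: [{"tx": .., "ty": .., "tz": .., "turn": .., "fingers": ..}, ...]. A call has 1 to 8 rows; each row shifts and turns the commanded pose from where the row before left it, along the tool's axes as they then stand; what a row does not reach is not made up. A row lasts 1/8 s, in which the tool goes at most 62.5 mm and 10.7 degrees, less where a joint would pass 70% of its speed; a pose out of reach is approached as far as the arm can. A call with a gripper value outside its range is refused whole. The fingers move at their own pace and stop on an object; "squeeze" is the grip in N (left out, the last holds). Time passes only in rows, so rows that do not move let the fingers close. It gives the time, the measured TCP pose, the force, the opening and the grip force at its end, in the units of the state.
- state(): the state, without advancing time (a new reading comes with each control period).
- camera(name): name is "scene" or "top" or "wrist"; returns a dict with "color" (420x560x3 uint8, red, green, blue), "mtx" (3x3 intrinsics, pixels), "rvec" (rotation vector, rad) and "tvec" (3), from world to camera coordinates, as OpenCV has them. Camera axes: x right, y down, z forward; pixel columns grow to the right and rows downward; lengths in m; the calibration is good to about 2 mm. A picture is of the moment at which its call begins. There is no depth.
- job_done(): hands the job in; it is judged then, once.
Trained networks look in the newest picture that a camera, given by its name, has taken for a name from the list of things; names that differ only in an ending like _2 or _b are one class to them, and where a whole thing is asked for, a point or a joint stands for the part that bears it (a point fixed in the world has none). Each returns a list of dicts, best first, with "score" (0 to 1); they miss things now and then, are a little off and sometimes report something else, mostly with a low value. They report only what shows in the picture. A call takes as long as a camera call.
- outline_of(thing, camera): "region" (420x560 bool, what is visible of it) and "rect" ([left, top, right, bottom] in pixels, round what is visible of it).
- spot_point(thing, camera): "position" ([column, row] in pixels: a listed point, or the origin of a listed thing).
The state is a dict: "t": time; "joint_pos": joint angles; "qvel": joint speeds; "joint_torque": joint torques, N m; "eef_pos": TCP position; "tool_rot": TCP orientation; "wrist_force": force on the tool from outside, world axes, zero at the start; "moment": the same for the moment, N m; "grip_width": finger opening in m; "grasp_force": force on a finger pad.
Only numpy, scipy, OpenCV 4.12 (cv2) and the standard library are available. Lean on these libraries where they do the work, as an engineer would, in place of code of your own. Each camera call takes 0.05 s, during which the arm holds its last target. There are 200 camera calls.

## Working session

There is one attempt and no reset: what is moved stays moved. The work goes in short steps, Python scripts to look and compute and a tool call to move; the robot and the scene stay as the last step left them, time stands still between calls to the robot, and variables do not carry over. Pictures are saved under pics/ and viewed, at most 14 in all, crops included, and the job is handed in when it is done.

Besides the shell and the picture viewer there is one more tool, called after "Call:" in YAML: its name, and indented under it one key for each argument. step_arm: Moves the arm, as the interface text tells. Its arguments: {"type":"object","properties":{"plan":{"type":"array"},"squeeze":{"type":"number"}},"required":["plan"]}

```bash
mkdir -p pics; ls; cat > h.py <<'E'
from rig import *
import numpy as np, cv2
from scipy.spatial.transform import Rotation as R
def save(c,f): cv2.imwrite('pics/'+f,cv2.cvtColor(c['color'],cv2.COLOR_RGB2BGR))
def ray(c,uv,z):
    p=cv2.undistortPoints(np.array([[uv]],float),c['mtx'],None)[0,0]
    M=R.from_rotvec(np.ravel(c['rvec'])).as_matrix();t=np.ravel(c['tvec'])
    o=-M.T@t;d=M.T@np.array([p[0],p[1],1]);return o+d*(z-o[2])/d[2]
def proj(c,P): return cv2.projectPoints(np.array(P,float).reshape(-1,3),np.array(c['rvec'],float),np.array(c['tvec'],float),c['mtx'],None)[0][:,0]
E
python3 - <<'E'
from h import *
s=state();print({k:np.round(v,3) for k,v in s.items()})
for n in ['top','scene']:
    c=camera(n);save(c,n+'0.png')
    M=R.from_rotvec(np.ravel(c['rvec'])).as_matrix();print(n,(-M.T@np.ravel(c['tvec'])).round(3),c['mtx'][0,0])
    for th in ['cassette','lid','bur_bracket','dish_ring','syringe_cradle','bur_block','dappen_dish','syringe','scaler','timer']:
        for d in spot_point(th,n)[:2]: print(th,np.round(d['score'],2),np.round(d['position'],1),ray(c,d['position'],0.0)[:2].round(4))
        for o in outline_of(th,n)[:1]:
            m=o['region'].astype(np.uint8);r=cv2.minAreaRect(cv2.findNonZero(m));q=[ray(c,x,0.0)[:2].round(3).tolist() for x in cv2.boxPoints(r)]
            print('   ',np.round(o['score'],2),m.sum(),q)
E
```

```text
pics
{'t': np.float64(0.0), 'joint_pos': array([ 1.191,  0.412, -0.013,  1.597,  0.006,  1.134, -0.082]), 'qvel': array([ 0.   ,  0.   ,  0.002,  0.001,  0.002,  0.   , -0.001]), 'joint_torque': array([-0.0000e+00, -6.0062e+01,  6.8200e-01, -2.9941e+01,  1.4000e-02,
        1.1000e-02,  0.0000e+00]), 'eef_pos': array([ 0.192, -0.594,  0.241]), 'tool_rot': array([ 0.988,  0.155, -0.   , -0.001]), 'wrist_force': array([ 0.911, -0.441, -0.699]), 'moment': array([-0.02 ,  0.023,  0.022]), 'grasp_force': np.float64(0.0), 'grip_width': np.float64(0.085)}
top [0.285 0.062 1.403] 490.80883177329116
cassette 0.94 [372.7 220.7] [ 0.5213 -0.2163]
    0.74 2307 [[0.588, -0.097], [0.586, -0.346], [0.471, -0.339], [0.473, -0.094]]
lid 0.97 [219.4 227. ] [0.5129 0.2282]
lid 0.17 [394.2 218.7] [ 0.5258 -0.2791]
    0.8 2917 [[0.575, 0.352], [0.569, 0.119], [0.461, 0.12], [0.466, 0.35]]
bur_bracket 0.87 [394.7 217.3] [ 0.5299 -0.2808]
    0.68 402 [[0.561, -0.259], [0.562, -0.307], [0.487, -0.305], [0.485, -0.258]]
dish_ring 0.62 [370.5 226.8] [ 0.5036 -0.2089]
    0.63 281 [[0.536, -0.189], [0.535, 
[... 1383 characters left out ...]
0.061], [0.448, 0.114], [0.472, 0.366]]
bur_block 0.44 [299. 215.] [ 0.5053 -0.0043]
    0.45 181 [[0.529, 0.022], [0.548, -0.028], [0.485, -0.043], [0.469, 0.008]]
dappen_dish 0.61 [341. 154.] [ 0.5037 -0.4164]
    0.64 1265 [[0.599, -0.117], [0.619, -0.458], [0.467, -0.378], [0.468, -0.066]]
syringe 0.46 [237.5 310.8] [0.4962 0.4121]
    0.49 152 [[0.534, 0.444], [0.481, 0.383], [0.468, 0.395], [0.521, 0.456]]
scaler 0.56 [262.6 262.8] [0.5156 0.2356]
scaler 0.53 [203.5 342.7] [0.5244 0.5287]
    0.57 108 [[0.569, 0.532], [0.571, 0.523], [0.483, 0.522], [0.482, 0.531]]
timer 0.5 [271.6 206.2] [ 0.6101 -0.0051]
    0.58 254 [[0.666, -0.016], [0.636, -0.079], [0.574, -0.015], [0.604, 0.044]]
```

View pics/top0.png

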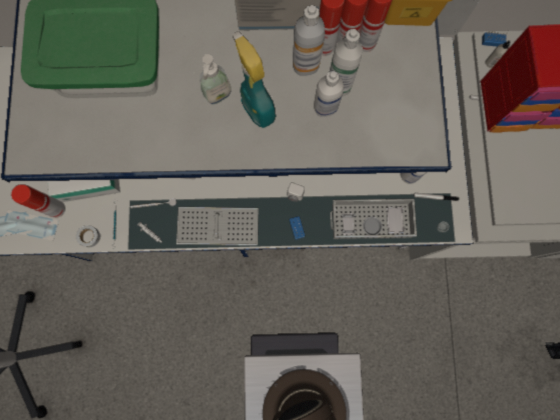

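View pics/scene0.png

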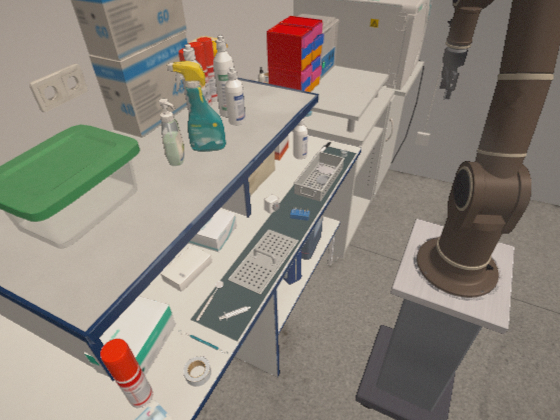

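The top view shows the lid near (218,227), block (297,228), cassette (373,220), dish (443,227), syringe (149,232), scaler (115,222) and timer (296,192). The scene view agrees. I'll move towards the dish and refine with the wrist camera.

Call:
step_arm:
  plan:
    - {"turn": 8.9}
    - {"turn": 8.9}
    - {"tx": 0.05,"ty": -0.033}
    - {"tx": 0.05,"ty": -0.033}
    - {"tx": 0.05,"ty": -0.033}
    - {"tx": 0.05,"ty": -0.033}
    - {"tx": 0.05,"ty": -0.033}
    - {"tx": 0.03,"ty": -0.029}

```text
invalid input at $.plan[0]: expected keys tx, ty, tz, turn, fingers
```

```bash
cat >> h.py <<'E'
def look(ths,f=None,n='wrist',z=0.0):
    c=camera(n)
    if f: save(c,f)
    for th in ths:
        for d in spot_point(th,n)[:2]: print(th,np.round(d['score'],2),np.round(d['position'],1),ray(c,d['position'],z)[:2].round(4))
        for o in outline_of(th,n)[:1]:
            m=o['region'].astype(np.uint8);r=cv2.minAreaRect(cv2.findNonZero(m));q=[ray(c,x,z)[:2].round(4).tolist() for x in cv2.boxPoints(r)]
            print('   ',np.round(o['score'],2),m.sum(),q)
    return c
def st():
    s=state();e=R.from_quat(s['tool_rot']).as_matrix();print('t',s['t'],'pos',s['eef_pos'].round(4),'yaw',np.degrees(np.arctan2(e[1,0],e[0,0])).round(2),'tilt',e[:,2].round(3),'w',s['grip_width'],'g',s['grasp_force'],'F',s['wrist_force'].round(2))
    return s
E
python3 - <<'E'
from h import *
st();c=look(['dappen_dish','cassette','dish_ring','bur_bracket','syringe_cradle'],'w1.png')
print(c['mtx'][0,0],ray(c,[280,210],0))
M=R.from_rotvec(np.ravel(c['rvec'])).as_matrix();print((-M.T@np.ravel(c['tvec'])).round(3),M.round(2))
E
```

```text
t 2.1 pos [ 0.1917 -0.5949  0.2423] yaw 17.87 tilt [ 0. -0. -1.] w 0.08544481363412379 g 0.0 F [ 0.26 -0.24  0.85]
352.8840856407105 [ 0.14109672 -0.60877959  0.        ]
[ 0.271 -0.568  0.374] [[ 0.31 -0.95  0.  ]
 [-0.9  -0.29  0.32]
 [-0.31 -0.1  -0.95]]
```

View pics/w1.png

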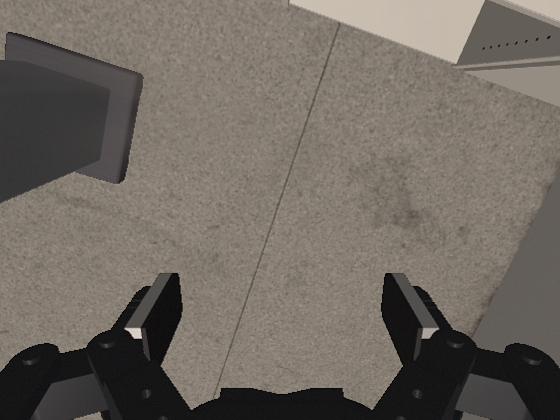

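The wrist view shows only the floor; the refused call changed nothing, since rows need all the keys.

Call:
step_arm:
  plan:
    - {"tx": 0,"ty": 0,"tz": 0,"turn": 8.9,"fingers": 1}
    - {"tx": 0,"ty": 0,"tz": 0,"turn": 8.9,"fingers": 1}
    - {"tx": 0.05,"ty": -0.033,"tz": 0,"turn": 0,"fingers": 1}
    - {"tx": 0.05,"ty": -0.033,"tz": 0,"turn": 0,"fingers": 1}
    - {"tx": 0.05,"ty": -0.033,"tz": 0,"turn": 0,"fingers": 1}
    - {"tx": 0.05,"ty": -0.033,"tz": 0,"turn": 0,"fingers": 1}
    - {"tx": 0.05,"ty": -0.033,"tz": 0,"turn": 0,"fingers": 1}
    - {"tx": 0.03,"ty": -0.029,"tz": 0,"turn": 0,"fingers": 1}

```text
t: 3.65
eef_pos: [0.4742, -0.3982, 0.2422]
tool_rot: [1.0, 0.002, 0.0, -0.0]
wrist_force: [-0.0, -0.7, 0.4]
grip_width: 0.0852
grasp_force: 0.0
```

```bash
python3 - <<'E'
from h import *
st();c=look(['dappen_dish','cassette','dish_ring','bur_bracket','syringe_cradle'],'w2.png')
E
```

```text
t 3.65 pos [ 0.4742 -0.3982  0.2422] yaw 0.22 tilt [ 0.001  0.    -1.   ] w 0.08523220545238429 g 0.0 F [-0.02 -0.68  0.41]
dappen_dish 0.9 [295.4 145.2] [ 0.4948 -0.4121]
    0.65 701 [[0.4952, -0.3925], [0.512, -0.4175], [0.4864, -0.4355], [0.4688, -0.4102]]
cassette 0.64 [105.9 125.5] [ 0.5144 -0.2146]
    0.82 17758 [[0.4524, -0.0872], [0.5756, -0.12], [0.5741, -0.3335], [0.4504, -0.3251]]
dish_ring 0.78 [105.2 139.9] [ 0.4994 -0.2115]
    0.81 2437 [[0.5289, -0.1831], [0.5291, -0.2406], [0.4726, -0.233], [0.4723, -0.1726]]
bur_bracket 0.8 [170.7 123.8] [ 0.5164 -0.2822]
    0.73 3337 [[0.5551, -0.2518], [0.5587, -0.3016], [0.4789, -0.3011], [0.4748, -0.2476]]
    0.92 1993 [[0.5358, -0.1092], [0.5455, -0.1594], [0.4798, -0.1597], [0.469, -0.1065]]
```

View pics/w2.png

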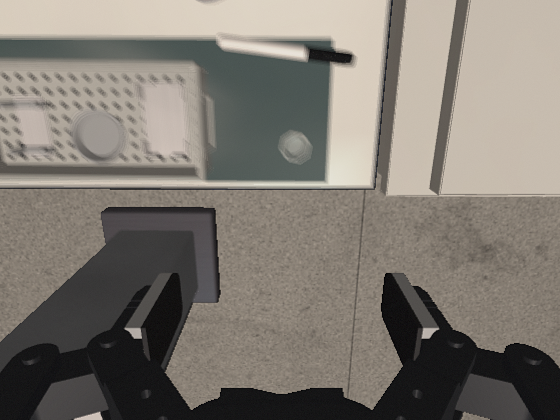

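The wrist view shows the dish at (295,146), the ring at (100,133), the bracket at (165,120) and the cradle at (30,125). So the syringe cradle is on the +y side and the bracket on the -y side.

Call:
step_arm:
  plan:
    - {"tx": 0.021,"ty": 0.014,"tz": 0.06,"turn": 0,"fingers": 0.3}
    - {"tx": 0,"ty": 0,"tz": 0.06,"turn": 0,"fingers": 0.3}
    - {"tx": 0,"ty": 0,"tz": 0,"turn": 0,"fingers": 0.3}

```text
t: 4.58
eef_pos: [0.4886, -0.4123, 0.1201]
tool_rot: [1.0, 0.0, -0.004, -0.003]
wrist_force: [-0.5, -0.3, 0.2]
grip_width: 0.0553
grasp_force: 0.0
```

```bash
python3 - <<'E'
from h import *
s=st();c=look(['dappen_dish'],'w3.png')
print(proj(c,[[.495,-.412,0],s['eef_pos'],s['eef_pos']+[0,0,-.011]]).round(0))
o=outline_of('dappen_dish','wrist')[0]['region'];y,x=np.nonzero(o);print(x.min(),x.max(),y.min(),y.max(),ray(c,[(x.min()+x.max())/2,(y.min()+y.max())/2],.013))
E
```

```text
t 4.575 pos [ 0.4886 -0.4123  0.1201] yaw 0.04 tilt [-0.008  0.006 -1.   ] w 0.05529194380330534 g 0.0 F [-0.46 -0.28  0.22]
dappen_dish 0.86 [284.1 187.9] [ 0.4968 -0.4128]
    0.64 1535 [[0.4935, -0.3906], [0.5116, -0.4169], [0.4835, -0.4355], [0.464, -0.4087]]
[[283. 190.]
 [283. 287.]
 [283. 274.]]
263 307 175 221 [ 0.4932291  -0.41338738  0.013     ]
```

View pics/w3.png

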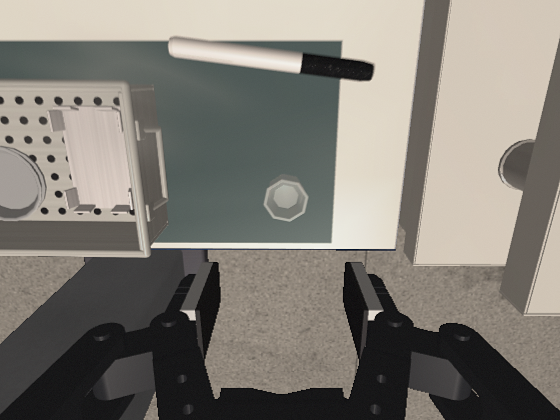

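The dish sits at (286,197), upright and octagonal, with the jaws lined up in column. Descending to grip.

Call:
step_arm:
  plan:
    - {"tx": 0.003,"ty": 0.001,"tz": 0.05,"turn": 0,"fingers": 0.3}
    - {"tx": 0,"ty": 0,"tz": 0.035,"turn": 0,"fingers": 0.3}
    - {"tx": 0,"ty": 0,"tz": 0.013,"turn": 0,"fingers": 0.3}
    - {"tx": 0,"ty": 0,"tz": 0,"turn": 0,"fingers": 0.3}

```text
t: 5.28
eef_pos: [0.4953, -0.4155, 0.0279]
tool_rot: [1.0, 0.001, 0.001, 0.0]
wrist_force: [0.2, -1.0, 1.3]
grip_width: 0.0558
grasp_force: 0.0
```

```bash
python3 - <<'E'
from h import *
s=st()
E
```

```text
t 5.275 pos [ 0.4953 -0.4155  0.0279] yaw 0.06 tilt [ 0.001 -0.001 -1.   ] w 0.055757339429881786 g 0.0 F [ 0.16 -0.99  1.35]
```

Call:
step_arm:
  plan:
    - {"tx": 0,"ty": -0.002,"tz": 0.009,"turn": 0,"fingers": 0.3}
    - {"tx": 0,"ty": 0,"tz": 0,"turn": 0,"fingers": 0.3}
    - {"tx": 0,"ty": 0,"tz": 0,"turn": 0,"fingers": -0.5}
    - {"tx": 0,"ty": 0,"tz": 0,"turn": 0,"fingers": -0.5}
    - {"tx": 0,"ty": 0,"tz": 0,"turn": 0,"fingers": -0.5}
    - {"tx": 0,"ty": 0,"tz": 0,"turn": 0,"fingers": -0.5}
    - {"tx": 0,"ty": 0,"tz": 0,"turn": 0,"fingers": -0.5}
  squeeze: 25

```text
t: 6.15
eef_pos: [0.495, -0.4132, 0.0185]
tool_rot: [1.0, 0.001, 0.0, 0.0]
wrist_force: [-0.2, 1.3, 5.5]
grip_width: 0.0282
grasp_force: 24.5
```

```bash
python3 - <<'E'
from h import *
s=st()
E
```

```text
t 6.15 pos [ 0.495  -0.4132  0.0185] yaw 0.06 tilt [ 0.001 -0.001 -1.   ] w 0.028167283145165936 g 24.51515018561622 F [-0.22  1.28  5.53]
```

Call:
step_arm:
  plan:
    - {"tx": 0,"ty": 0,"tz": -0.03,"turn": 0,"fingers": -0.5}
    - {"tx": 0,"ty": 0,"tz": -0.055,"turn": 0,"fingers": -0.5}
    - {"tx": 0,"ty": 0,"tz": -0.055,"turn": 0,"fingers": -0.5}
    - {"tx": 0,"ty": -0.04,"tz": 0,"turn": 0,"fingers": -0.5}
    - {"tx": 0,"ty": -0.05,"tz": 0,"turn": 0,"fingers": -0.5}
    - {"tx": 0,"ty": -0.03,"tz": 0,"turn": 0,"fingers": -0.5}
    - {"tx": 0,"ty": 0,"tz": 0,"turn": 0,"fingers": -0.5}

```text
t: 7.02
eef_pos: [0.4951, -0.29, 0.1579]
tool_rot: [1.0, 0.003, 0.0, -0.001]
wrist_force: [0.4, -0.1, 1.0]
grip_width: 0.0282
grasp_force: 24.8
```

```bash
python3 - <<'E'
from h import *
s=st();c=look(['dappen_dish','cassette','dish_ring','bur_bracket','syringe_cradle'],'w4.png')
for n,z in [('bur_bracket',.008),('dish_ring',.0115),('syringe_cradle',.01)]:
    o=outline_of(n,'wrist')
    if o: l,t,r,b=o[0]['rect'];print(n,o[0]['rect'],ray(c,[(l+r)/2,(t+b)/2],z).round(4))
E
```

```text
t 7.025 pos [ 0.4951 -0.29    0.1579] yaw 0.3 tilt [ 0.     0.001 -1.   ] w 0.028199485003397112 g 24.81662580772536 F [ 0.41 -0.12  0.96]
dappen_dish 0.76 [280.6 268.5] [ 0.4155 -0.2889]
    0.59 4319 [[0.3628, -0.2525], [0.4454, -0.2659], [0.4353, -0.3266], [0.3509, -0.3183]]
cassette 0.87 [191.4 156.5] [ 0.5197 -0.2144]
    0.68 38178 [[0.4435, -0.0348], [0.5736, -0.0695], [0.5716, -0.3347], [0.4407, -0.3406]]
    0.71 3518 [[0.5192, -0.177], [0.5344, -0.2304], [0.4793, -0.243], [0.4621, -0.1865]]
bur_bracket 0.72 [269.9 158.9] [ 0.5181 -0.2794]
bur_bracket 0.55 [189.6 178.3] [ 0.5011 -0.2115]
    0.85 5100 [[0.555, -0.2558], [0.5553, -0.3044], [0.4769, -0.3063], [0.4765, -0.2533]]
syringe_cradle 0.79 [102.5 158.2] [ 0.5178 -0.1405]
    0.9 3142 [[0.5388, -0.1132], [0.545, -0.1607], [0.4793, -0.1602], [0.4721, -0.1091]]
bur_bracket [242.6, 112.0, 303.4, 204.5] [ 0.5203 -0.2822  0.008 ]
dish_ring [153.8, 147.1, 224.5, 210.0] [ 0.5039 -0.2141  0.0115]
syringe_cradle [64.7, 131.3, 130.0, 204.2] [ 0.5121 -0.1402  0.01  ]
```

View pics/w4.png

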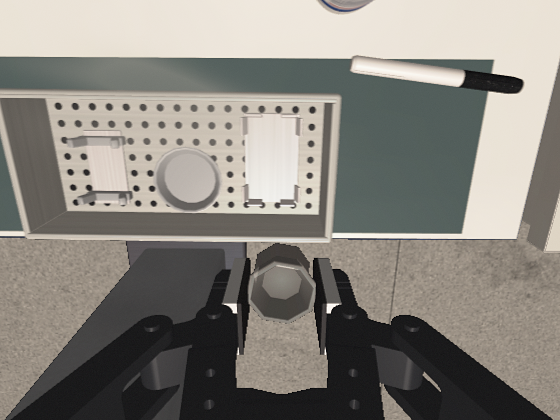

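The wrist view shows the dish upright in the jaws at (281,285), the ring at (188,180), the bracket at (271,158), and the cradle saddles at (100,140) and (105,198). I'll fit the cassette pose to its corners.

```bash
cat > fit.py <<'E'
from h import *
from scipy.optimize import least_squares
def fit(c,pts,x0):
    L=np.array([p[0] for p in pts],float)/1000;U=np.array([p[1] for p in pts],float)
    def W(x): 
        a=R.from_euler('z',x[2]).as_matrix();return L@a.T+[x[0],x[1],0]
    r=least_squares(lambda x:(proj(c,W(x))-U).ravel(),x0,loss='soft_l1',f_scale=2)
    print('fit',r.x[:2].round(4),'deg',np.degrees(r.x[2]).round(2));print(r.fun.reshape(-1,2).round(1).tolist());return r.x
E
python3 - <<'E'
from fit import *
c=camera('wrist')
x=fit(c,[((-51,-112,50),(331,241)),((-51,112,50),(28,234)),((51,-112,50),(340,96)),((-48,-109,2),(320,214)),((-48,109,2),(67,210)),((-17,0,3),(187,180)),((-37,-46,4),(247,203)),((37,-46,4),(246,116)),((37,-90,4),(299,116))],[.515,-.213,0])
a=R.from_euler('z',x[2]).as_matrix()
for p in [(-17,0,0),(0,-68,0),(0,68,0)]: print(p,(a@np.array(p)/1000+[x[0],x[1],0]).round(4))
# dish foot in hand
E
```

```text
fit [ 0.5187 -0.2172] deg -0.94
[[-1.1, 0.5], [-0.9, 2.4], [-0.2, 2.5], [-0.6, 0.8], [0.7, 0.4], [4.3, -1.7], [-0.5, -0.7], [-0.7, -3.1], [2.3, -2.0]]
(-17, 0, 0) [ 0.5017 -0.2169  0.    ]
(0, -68, 0) [ 0.5176 -0.2852  0.    ]
(0, 68, 0) [ 0.5198 -0.1492  0.    ]
```

Call:
step_arm:
  plan:
    - {"tx": 0.0075,"ty": -0.04,"tz": 0,"turn": 0.5,"fingers": -0.5}
    - {"tx": 0,"ty": -0.036,"tz": 0,"turn": 0.5,"fingers": -0.5}
    - {"tx": 0,"ty": 0,"tz": 0.05,"turn": 0,"fingers": -0.5}
    - {"tx": 0,"ty": 0,"tz": 0,"turn": 0,"fingers": -0.5}

```text
t: 8.28
eef_pos: [0.5, -0.2158, 0.1052]
tool_rot: [1.0, -0.008, -0.003, -0.001]
wrist_force: [-0.4, -0.1, -0.4]
grip_width: 0.0282
grasp_force: 24.9
```

```bash
python3 - <<'E'
from h import *
s=st();c=look(['dappen_dish','dish_ring'],'w5.png')
p=s['eef_pos'];zb=p[2]-.0185
print(ray(c,spot_point('dappen_dish','wrist')[0]['position'],zb))
for P in [[.5025,-.2145,.0115],[.5017,-.217,.0115]]:
    print([proj(c,np.array(P)+np.array([25.5*np.cos(a),25.5*np.sin(a),0])/1000).round(0).tolist() for a in (0,1.57,3.14,4.71)])
E
```

```text
t 8.275 pos [ 0.5    -0.2158  0.1052] yaw -0.88 tilt [-0.006  0.002 -1.   ] w 0.02823125354834056 g 24.91183470818214 F [-0.42 -0.11 -0.44]
dappen_dish 0.95 [277.  268.1] [ 0.4496 -0.2108]
    0.81 4300 [[0.4066, -0.1828], [0.4739, -0.1956], [0.4641, -0.245], [0.3952, -0.2363]]
dish_ring 0.61 [277. 205.] [ 0.5002 -0.2117]
    0.75 4918 [[0.4867, -0.173], [0.5368, -0.1998], [0.5108, -0.249], [0.457, -0.2247]]
[ 0.49886552 -0.21287503  0.0866807 ]
[[[280.0, 171.0]], [[243.0, 208.0]], [[281.0, 242.0]], [[319.0, 207.0]]]
[[[284.0, 172.0]], [[247.0, 209.0]], [[285.0, 243.0]], [[322.0, 208.0]]]
```

View pics/w5.png

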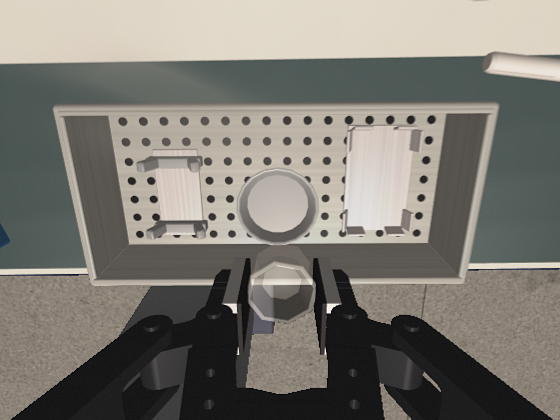

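The dish is in the jaws at (281,285) directly before the ring at (277,206). The camera-frame offset between them is about 3 mm in x and 1 mm in y.

Call:
step_arm:
  plan:
    - {"tx": 0.003,"ty": -0.001,"tz": 0,"turn": 0,"fingers": -0.5}
    - {"tx": 0,"ty": 0,"tz": 0.03,"turn": 0,"fingers": -0.5}
    - {"tx": 0,"ty": 0,"tz": 0.025,"turn": 0,"fingers": -0.5}
    - {"tx": 0,"ty": 0,"tz": 0.015,"turn": 0,"fingers": -0.5}
    - {"tx": 0,"ty": 0,"tz": 0,"turn": 0,"fingers": -0.5}
    - {"tx": 0,"ty": 0,"tz": 0,"turn": 0,"fingers": -0.5}

```text
t: 9.32
eef_pos: [0.5059, -0.2162, 0.0385]
tool_rot: [1.0, -0.008, 0.001, 0.0]
wrist_force: [-0.6, -0.3, -0.2]
grip_width: 0.028
grasp_force: 24.9
```

```bash
python3 - <<'E'
from h import *
s=st();c=look(['dappen_dish','dish_ring'],'w6.png')
p=s['eef_pos'];zb=p[2]-.0185
print(ray(c,spot_point('dappen_dish','wrist')[0]['position'],zb))
cv2.imwrite('pics/w6c.png',cv2.resize(cv2.imread('pics/w6.png')[150:350,160:400],None,fx=2.5,fy=2.5))
E
```

```text
t 9.325 pos [ 0.5059 -0.2162  0.0385] yaw -0.94 tilt [ 0.001 -0.    -1.   ] w 0.027994519954078118 g 24.91285462427186 F [-0.6  -0.32 -0.2 ]
dappen_dish 0.56 [281.4 266.8] [ 0.4945 -0.2153]
    0.69 4314 [[0.509, -0.1978], [0.5084, -0.2333], [0.4579, -0.234], [0.4585, -0.1955]]
dish_ring 0.61 [274.9 256.4] [ 0.5009 -0.2119]
    0.97 3565 [[0.4938, -0.1815], [0.5288, -0.1857], [0.5247, -0.2409], [0.4892, -0.2401]]
[ 0.50559703 -0.2154352   0.01996065]
```

View pics/w6c.png

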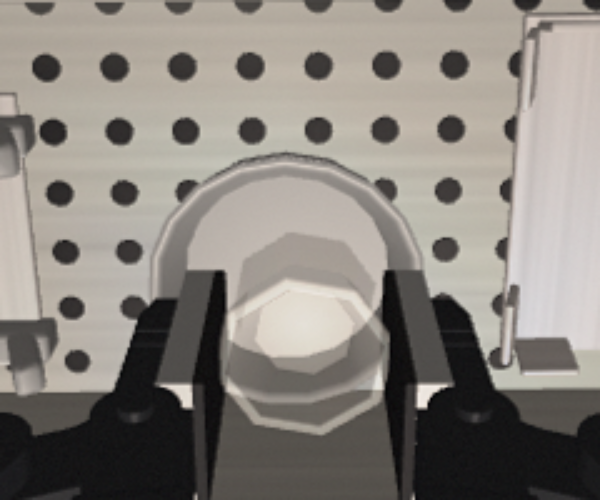

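The crop shows the dish (303,350) about 3 mm to the right of the ring centre (287,~290 column axis). Correcting, then lowering.

Call:
step_arm:
  plan:
    - {"tx": -0.002,"ty": -0.003,"tz": 0.0,"turn": 0,"fingers": -0.5}
    - {"tx": 0,"ty": 0,"tz": 0.009,"turn": 0,"fingers": -0.5}
    - {"tx": 0,"ty": 0,"tz": 0.005,"turn": 0,"fingers": -0.5}
    - {"tx": 0,"ty": 0,"tz": 0,"turn": 0,"fingers": -0.5}
    - {"tx": 0,"ty": 0,"tz": 0,"turn": 0,"fingers": -0.5}

```text
t: 10.25
eef_pos: [0.5033, -0.213, 0.0235]
tool_rot: [1.0, -0.008, -0.0, -0.0]
wrist_force: [-0.2, 1.0, -1.0]
grip_width: 0.0284
grasp_force: 24.9
```

Call:
step_arm:
  plan:
    - {"tx": 0,"ty": 0,"tz": 0.001,"turn": 0,"fingers": -0.5}
    - {"tx": 0,"ty": 0,"tz": 0,"turn": 0,"fingers": -0.5}
    - {"tx": 0,"ty": 0,"tz": 0,"turn": 0,"fingers": -0.2}
    - {"tx": 0,"ty": 0,"tz": 0,"turn": 0,"fingers": 0.0}
    - {"tx": 0,"ty": 0,"tz": 0,"turn": 0,"fingers": 0.1}
    - {"tx": 0,"ty": 0,"tz": -0.03,"turn": 0,"fingers": 0.1}
    - {"tx": 0,"ty": 0,"tz": -0.06,"turn": 0,"fingers": 0.1}
    - {"tx": 0,"ty": 0,"tz": -0.04,"turn": 0,"fingers": 0.1}

```text
t: 11.25
eef_pos: [0.5039, -0.2132, 0.1551]
tool_rot: [1.0, -0.008, 0.001, 0.0]
wrist_force: [1.4, -1.1, -1.0]
grip_width: 0.0472
grasp_force: 0.0
```

```bash
python3 - <<'E'
from h import *
s=st();c=look(['dappen_dish','dish_ring'],'w7.png')
E
```

```text
t 11.25 pos [ 0.5039 -0.2132  0.1551] yaw -0.93 tilt [ 0.002 -0.001 -1.   ] w 0.047181398186702805 g 0.0 F [ 1.37 -1.11 -1.03]
dappen_dish 0.85 [281.3 188.3] [ 0.5026 -0.2124]
    0.92 1264 [[0.5014, -0.1893], [0.5194, -0.2164], [0.4898, -0.2352], [0.4706, -0.2075]]
dish_ring 0.78 [282.8 190.3] [ 0.5008 -0.2136]
dish_ring 0.64 [283.4 172.2] [ 0.5165 -0.2144]
    0.79 2251 [[0.4999, -0.1722], [0.5392, -0.2127], [0.4996, -0.2511], [0.4567, -0.2105]]
```

Call:
step_arm:
  plan:
    - {"tx": 0,"ty": -0.055,"tz": -0.03,"turn": -8,"fingers": 0.1}
    - {"tx": 0,"ty": -0.055,"tz": 0,"turn": -9,"fingers": 0.1}

```text
t: 11.75
eef_pos: [0.4981, -0.1024, 0.1828]
tool_rot: [0.99, 0.141, 0.001, 0.0]
wrist_force: [0.0, -0.0, 0.1]
grip_width: 0.047
grasp_force: 0.0
```

```bash
python3 - <<'E'
from h import *
s=st();c=look(['bur_block','dappen_dish','dish_ring','timer'],'w8.png')
E
```

```text
t 11.75 pos [ 0.4981 -0.1024  0.1828] yaw 16.26 tilt [ 0.001  0.    -1.   ] w 0.04697049510232849 g 0.0 F [ 0.05 -0.04  0.15]
bur_block 0.81 [168.5 139.6] [0.504  0.0043]
    0.91 3058 [[0.5242, 0.0334], [0.5364, -0.0011], [0.4704, -0.018], [0.4572, 0.0189]]
dappen_dish 0.89 [392.5 205. ] [ 0.5026 -0.2094]
    0.74 1057 [[0.4872, -0.198], [0.5177, -0.2039], [0.5071, -0.2416], [0.4756, -0.2366]]
dish_ring 0.55 [398.4 207.3] [ 0.5021 -0.2156]
dish_ring 0.41 [405.  188.3] [ 0.5212 -0.2143]
    0.77 1610 [[0.5181, -0.1789], [0.5336, -0.2319], [0.4817, -0.255], [0.4653, -0.199]]
timer 0.97 [185.1  19.8] [0.6019 0.0089]
    0.8 3274 [[0.6056, 0.0457], [0.624, -0.0169], [0.5873, -0.0256], [0.5681, 0.0398]]
```

View pics/w8.png

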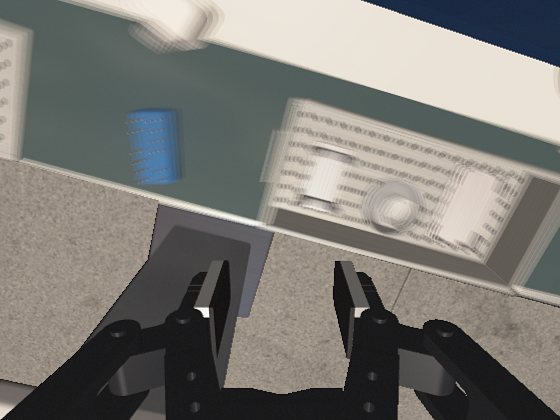

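The dish stands in its ring (392,207); the block lies at (155,147) (blurred by motion). Moving over the block.

Call:
step_arm:
  plan:
    - {"tx": 0.017,"ty": -0.05,"tz": 0,"turn": 0,"fingers": 0.3}
    - {"tx": 0.017,"ty": -0.051,"tz": 0,"turn": 0,"fingers": 0.3}
    - {"tx": 0,"ty": 0,"tz": 0.05,"turn": 0,"fingers": 0.3}
    - {"tx": 0,"ty": 0,"tz": 0,"turn": 0,"fingers": 0.3}
    - {"tx": 0,"ty": 0,"tz": 0,"turn": 0,"fingers": 0.3}

```text
t: 12.82
eef_pos: [0.5026, 0.0019, 0.1334]
tool_rot: [0.99, 0.139, -0.0, 0.0]
wrist_force: [0.6, 0.1, 0.6]
grip_width: 0.0555
grasp_force: 0.0
```

```bash
python3 - <<'E'
from h import *
s=st();c=look(['bur_block'],'w9.png')
# blue mask, top face z=.022
hsv=cv2.cvtColor(c['color'],cv2.COLOR_RGB2HSV);m=cv2.inRange(hsv,(95,120,60),(125,255,255))
n,l,stt,ce=cv2.connectedComponentsWithStats(m);print(stt[1:][stt[1:,4]>300],ce[1:][stt[1:,4]>300])
i=1+np.argmax(stt[1:,4]);r=cv2.minAreaRect(cv2.findNonZero((l==i).astype(np.uint8)))
q=np.array([ray(c,x,.015)[:2] for x in cv2.boxPoints(r)]);print(q.round(4),q.mean(0),np.degrees(np.arctan2(*(q-np.roll(q,1,0)).T[::-1])).round(1))
E
```

```text
t 12.825 pos [0.5026 0.0019 0.1334] yaw 15.95 tilt [-0. -0. -1.] w 0.0555184029737015 g 0.0 F [0.59 0.09 0.63]
bur_block 0.59 [278.7 194.7] [0.5017 0.0046]
    0.96 3506 [[0.4557, 0.0118], [0.5271, 0.0273], [0.5346, -0.0042], [0.4637, -0.0226]]
[[ 259  157   42   85 2942]] [[278.58565602 197.79809653]]
[[ 0.4662  0.0122]
 [ 0.5298  0.027 ]
 [ 0.537  -0.0015]
 [ 0.474  -0.0188]] [0.50174002 0.00472063] [ 104.1   13.1  -75.8 -164.7]
```

View pics/w9.png

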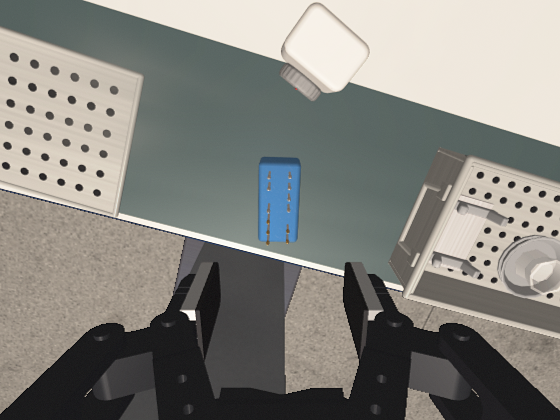

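The block is at (279,198), 3 px off the jaw centre. Descending and gripping.

Call:
step_arm:
  plan:
    - {"tx": 0,"ty": -0.001,"tz": 0.04,"turn": 1.5,"fingers": 0.3}
    - {"tx": 0,"ty": 0,"tz": 0.045,"turn": 0,"fingers": 0.3}
    - {"tx": 0,"ty": 0,"tz": 0.03,"turn": 0,"fingers": 0.3}
    - {"tx": 0,"ty": 0,"tz": 0.004,"turn": 0,"fingers": 0.3}
    - {"tx": 0,"ty": 0,"tz": 0,"turn": 0,"fingers": 0.3}
    - {"tx": 0,"ty": 0,"tz": 0,"turn": 0,"fingers": 0.3}

```text
t: 13.72
eef_pos: [0.5031, 0.0038, 0.0152]
tool_rot: [0.992, 0.127, 0.001, 0.0]
wrist_force: [1.4, -0.5, 0.8]
grip_width: 0.0556
grasp_force: 0.0
```

Call:
step_arm:
  plan:
    - {"tx": 0,"ty": 0,"tz": 0.002,"turn": 0,"fingers": -0.6}
    - {"tx": 0,"ty": 0,"tz": 0,"turn": 0,"fingers": -0.6}
    - {"tx": 0,"ty": 0,"tz": 0,"turn": 0,"fingers": -0.6}
    - {"tx": 0,"ty": 0,"tz": 0,"turn": 0,"fingers": -0.6}
    - {"tx": 0,"ty": 0,"tz": -0.03,"turn": 0,"fingers": -0.6}
    - {"tx": 0,"ty": 0,"tz": -0.06,"turn": 0,"fingers": -0.6}
    - {"tx": 0,"ty": 0,"tz": -0.06,"turn": 8,"fingers": -0.6}
    - {"tx": 0,"ty": 0,"tz": -0.01,"turn": 7.5,"fingers": -0.6}
  squeeze: 45

```text
t: 14.72
eef_pos: [0.5041, 0.004, 0.1761]
tool_rot: [1.0, -0.01, 0.004, -0.0]
wrist_force: [-0.3, 0.4, -1.5]
grip_width: 0.0294
grasp_force: 44.6
```

```bash
python3 - <<'E'
from h import *
s=st()
E
```

```text
t 14.725 pos [0.5041 0.004  0.1761] yaw -1.2 tilt [ 0.008  0.    -1.   ] w 0.02939629269986484 g 44.563477635383606 F [-0.3   0.39 -1.45]
```

Call:
step_arm:
  plan:
    - {"tx": 0.005,"ty": 0.057,"tz": 0,"turn": 0,"fingers": -0.6}
    - {"tx": 0.005,"ty": 0.057,"tz": 0,"turn": 0,"fingers": -0.6}
    - {"tx": 0.005,"ty": 0.057,"tz": 0,"turn": 0,"fingers": -0.6}
    - {"tx": 0.005,"ty": 0.057,"tz": 0,"turn": 0,"fingers": -0.6}
    - {"tx": 0,"ty": 0.057,"tz": 0,"turn": 0,"fingers": -0.6}
    - {"tx": 0,"ty": 0,"tz": 0.05,"turn": 0,"fingers": -0.6}
    - {"tx": 0,"ty": 0,"tz": 0.04,"turn": 0,"fingers": -0.6}
    - {"tx": 0,"ty": 0,"tz": 0,"turn": 0,"fingers": -0.6}

```text
t: 15.72
eef_pos: [0.5149, -0.2804, 0.0789]
tool_rot: [1.0, -0.008, -0.003, -0.001]
wrist_force: [0.1, 0.2, -0.3]
grip_width: 0.0292
grasp_force: 44.6
```

```bash
python3 - <<'E'
from h import *
s=st();c=look(['bur_block','bur_bracket','dish_ring','dappen_dish'],'w10.png')
E
```

```text
t 15.725 pos [ 0.5149 -0.2804  0.0789] yaw -0.94 tilt [-0.006  0.003 -1.   ] w 0.029198187507386446 g 44.63413059711456 F [ 0.13  0.23 -0.25]
bur_block 0.95 [282.4 273.1] [ 0.4756 -0.2794]
    0.63 10676 [[0.5181, -0.255], [0.5174, -0.304], [0.3777, -0.3069], [0.3784, -0.2478]]
bur_bracket 0.6 [280.7 213.5] [ 0.5187 -0.279 ]
    0.94 4316 [[0.5548, -0.2556], [0.5541, -0.305], [0.5146, -0.3059], [0.5153, -0.2535]]
    0.66 3310 [[0.5265, -0.1835], [0.5257, -0.239], [0.467, -0.2345], [0.4678, -0.1742]]
dappen_dish 0.88 [179.8 242.4] [ 0.4994 -0.2126]
    0.83 2430 [[0.4928, -0.1805], [0.5199, -0.2131], [0.4923, -0.2324], [0.4629, -0.1992]]
```

View pics/w10.png

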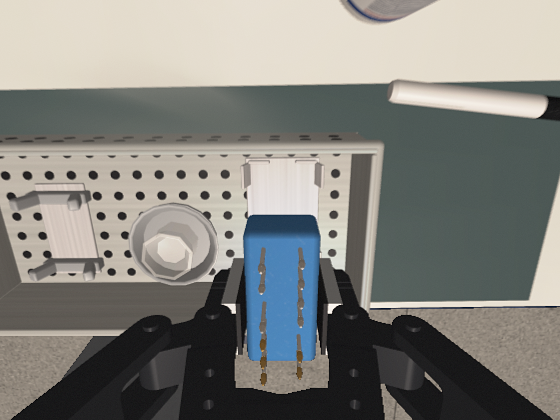

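The block (282,290) is lined up in column with the bracket (282,185). I'll work out the x offset from the far edges.

```bash
python3 - <<'E'
from h import *
s=st();c=camera('wrist')
zb=s['eef_pos'][2]-.0132
print('bracket far plate',ray(c,[283,160],.004),'block far top edge',ray(c,[282,216],zb+.022),ray(c,[282,233],zb+.022),'ring',ray(c,[173,205],.0115),'near ring')
g=cv2.cvtColor(c['color'],cv2.COLOR_RGB2GRAY);print(g[150:175,283].tolist(),g[205:240,282].tolist())
E
```

```text
t 16.175 pos [ 0.5178 -0.2816  0.0827] yaw -0.93 tilt [ 0.001 -0.001 -1.   ] w 0.029222786884791276 g 44.63374972343445 F [-0.21  0.53 -0.55]
bracket far plate [ 0.55664589 -0.28241217  0.004     ] block far top edge [ 0.55381632 -0.28152472  0.09147724] [ 0.54694714 -0.28142484  0.09147724] ring [ 0.53153176 -0.21522144  0.0115    ] near ring
[154, 167, 181, 188, 182, 162, 185, 199, 202, 185, 191, 183, 122, 204, 210, 210, 209, 210, 210, 210, 211, 211, 212, 210, 212] [221, 220, 220, 222, 221, 222, 222, 224, 224, 175, 42, 51, 52, 51, 55, 54, 54, 56, 54, 53, 56, 54, 55, 56, 58, 58, 61, 66, 76, 82, 88, 96, 104, 112, 121]
```

Call:
step_arm:
  plan:
    - {"tx": 0.003,"ty": 0.0,"tz": 0,"turn": 0,"fingers": -0.6}
    - {"tx": 0,"ty": 0,"tz": 0.03,"turn": 0,"fingers": -0.6}
    - {"tx": 0,"ty": 0,"tz": 0.02,"turn": 0,"fingers": -0.6}
    - {"tx": 0,"ty": 0,"tz": 0.007,"turn": 0,"fingers": -0.6}
    - {"tx": 0,"ty": 0,"tz": 0,"turn": 0,"fingers": -0.6}
    - {"tx": 0,"ty": 0,"tz": 0,"turn": 0,"fingers": -0.6}

```text
t: 16.98
eef_pos: [0.5209, -0.2817, 0.0254]
tool_rot: [1.0, -0.008, 0.001, 0.0]
wrist_force: [1.2, 0.3, 0.0]
grip_width: 0.0293
grasp_force: 44.6
```

Call:
step_arm:
  plan:
    - {"tx": 0,"ty": 0,"tz": 0.005,"turn": 0,"fingers": -0.6}
    - {"tx": 0,"ty": 0,"tz": 0.003,"turn": 0,"fingers": -0.6}
    - {"tx": 0,"ty": 0,"tz": 0,"turn": 0,"fingers": -0.6}
    - {"tx": 0,"ty": 0,"tz": 0,"turn": 0,"fingers": -0.6}

```text
t: 17.48
eef_pos: [0.5202, -0.2814, 0.0166]
tool_rot: [1.0, -0.008, -0.0, -0.0]
wrist_force: [0.0, 0.2, 0.1]
grip_width: 0.0287
grasp_force: 44.7
```

```bash
python3 - <<'E'
from h import *
s=st()
E
```

```text
t 17.475 pos [ 0.5202 -0.2814  0.0166] yaw -0.94 tilt [-0.  0. -1.] w 0.02874236591334357 g 44.701764803321566 F [0.04 0.16 0.13]
```

Call:
step_arm:
  plan:
    - {"tx": 0,"ty": 0,"tz": 0,"turn": 0,"fingers": -0.1}
    - {"tx": 0,"ty": 0,"tz": 0,"turn": 0,"fingers": -0.1}
    - {"tx": 0,"ty": 0,"tz": 0,"turn": 0,"fingers": -0.1}
    - {"tx": 0,"ty": 0,"tz": -0.03,"turn": 0,"fingers": -0.1}
    - {"tx": 0,"ty": 0,"tz": -0.055,"turn": 0,"fingers": -0.1}
    - {"tx": -0.02,"ty": -0.03,"tz": -0.06,"turn": 0,"fingers": 0.1}
    - {"tx": 0,"ty": 0,"tz": 0,"turn": 0,"fingers": 0.1}
    - {"tx": 0,"ty": 0,"tz": 0,"turn": 0,"fingers": 0.1}

```text
t: 18.48
eef_pos: [0.5027, -0.2545, 0.1551]
tool_rot: [1.0, -0.008, 0.0, 0.0]
wrist_force: [-0.2, -0.4, -0.0]
grip_width: 0.047
grasp_force: 0.0
```

```bash
python3 - <<'E'
from h import *
s=st();c=look(['bur_block','bur_bracket','syringe_cradle','dappen_dish'],'w11.png')
E
```

```text
t 18.475 pos [ 0.5027 -0.2545  0.1551] yaw -0.93 tilt [ 0. -0. -1.] w 0.04702203904862264 g 0.0 F [-0.16 -0.4  -0.01]
bur_block 0.73 [312.2 166.4] [ 0.5197 -0.2796]
    0.93 3255 [[0.4799, -0.2648], [0.5502, -0.2664], [0.549, -0.3002], [0.4785, -0.3013]]
    0.71 1914 [[0.5561, -0.2567], [0.5554, -0.306], [0.4762, -0.3095], [0.4771, -0.2557]]
syringe_cradle 0.65 [148.9 167.7] [ 0.5207 -0.1442]
    0.77 3066 [[0.5392, -0.1147], [0.5436, -0.1611], [0.4772, -0.1605], [0.4721, -0.1105]]
dappen_dish 0.73 [229.1 190. ] [ 0.5004 -0.2095]
    0.62 1249 [[0.5003, -0.1868], [0.5191, -0.216], [0.4912, -0.2325], [0.4713, -0.2027]]
```

View pics/w11.png

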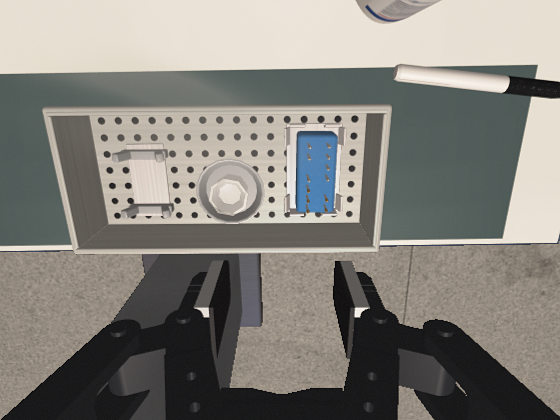

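The block stands in the bracket (317,170) and the dish in the ring (230,188), with the empty cradle at (150,180). Now heading to the syringe.

Call:
step_arm:
  plan:
    - {"tx": 0,"ty": -0.06,"tz": -0.02,"turn": 0,"fingers": 0.1}
    - {"tx": 0,"ty": -0.06,"tz": 0,"turn": 0,"fingers": 0.1}
    - {"tx": 0,"ty": -0.06,"tz": 0,"turn": 0,"fingers": 0.1}
    - {"tx": 0,"ty": -0.06,"tz": 0,"turn": 0,"fingers": 0.1}
    - {"tx": 0,"ty": -0.06,"tz": 0,"turn": 0,"fingers": 0.1}
    - {"tx": 0,"ty": -0.06,"tz": 0,"turn": 0,"fingers": 0.1}
    - {"tx": 0,"ty": -0.06,"tz": 0,"turn": 0,"fingers": 0.1}
    - {"tx": 0,"ty": -0.06,"tz": 0,"turn": 0,"fingers": 0.1}

```text
t: 19.92
eef_pos: [0.5107, 0.2266, 0.175]
tool_rot: [1.0, -0.008, 0.0, 0.0]
wrist_force: [0.1, -0.1, 1.0]
grip_width: 0.0473
grasp_force: 0.0
```

```bash
python3 - <<'E'
from h import *
s=st();print(s['joint_pos'].round(2));c=look(['syringe','lid','scaler'],'w12.png')
E
```

```text
t 19.925 pos [0.5107 0.2266 0.175 ] yaw -0.96 tilt [ 0. -0. -1.] w 0.04727326496593566 g 0.0 F [ 0.12 -0.07  0.98]
[-0.28  0.39 -0.29  1.82  0.13  0.95 -2.21]
syringe 0.85 [ 65.5 198.2] [0.497  0.4247]
    0.79 1562 [[0.5116, 0.4771], [0.5345, 0.4592], [0.4874, 0.3832], [0.4621, 0.4]]
lid 0.7 [277.9 175. ] [0.5157 0.2304]
    0.64 33028 [[0.4559, 0.3692], [0.5699, 0.3501], [0.5622, 0.1105], [0.4466, 0.0999]]
scaler 0.65 [276.1 178.7] [0.5123 0.2321]
```

Call:
step_arm:
  plan:
    - {"tx": -0.003,"ty": -0.05,"tz": 0,"turn": 0,"fingers": 0.1}
    - {"tx": -0.003,"ty": -0.05,"tz": 0,"turn": 0,"fingers": 0.1}
    - {"tx": -0.003,"ty": -0.05,"tz": 0,"turn": 0,"fingers": 0.1}
    - {"tx": -0.003,"ty": -0.045,"tz": 0,"turn": 0,"fingers": 0.1}
    - {"tx": 0,"ty": 0,"tz": 0,"turn": -10,"fingers": 0.1}
    - {"tx": 0,"ty": 0,"tz": 0,"turn": -10,"fingers": 0.1}
    - {"tx": 0,"ty": 0,"tz": 0,"turn": -10,"fingers": 0.1}
    - {"tx": 0,"ty": 0,"tz": 0,"turn": -10,"fingers": 0.1}

```text
t: 21.28
eef_pos: [0.5031, 0.418, 0.1749]
tool_rot: [0.942, 0.336, 0.0, 0.001]
wrist_force: [1.2, -0.3, 0.1]
grip_width: 0.0468
grasp_force: 0.0
```

Call:
step_arm:
  plan:
    - {"tx": 0,"ty": 0,"tz": 0.03,"turn": -10,"fingers": 0.1}
    - {"tx": 0,"ty": 0,"tz": 0,"turn": 0,"fingers": 0.1}
    - {"tx": 0,"ty": 0,"tz": 0,"turn": 0,"fingers": 0.1}

```text
t: 21.65
eef_pos: [0.5027, 0.4192, 0.1456]
tool_rot: [0.911, 0.413, 0.0, 0.0]
wrist_force: [0.6, 0.4, 0.7]
grip_width: 0.047
grasp_force: 0.0
```

```bash
python3 - <<'E'
from h import *
s=st();print(s['joint_pos'].round(2));c=look(['syringe','scaler'],'w13.png')
o=outline_of('syringe','wrist')[0]['region'];y,x=np.nonzero(o)
print(x.min(),x.max(),y.min(),y.max());print([(int(r),int(np.sum(o[r])),round(float(np.nonzero(o[r])[0].mean()),1)) for r in range(y.min(),y.max()+1,6)])
E
```

```text
t 21.65 pos [0.5027 0.4192 0.1456] yaw 48.76 tilt [ 0. -0. -1.] w 0.047001736401893035 g 0.0 F [0.57 0.43 0.72]
[-0.43  0.6  -0.49  1.59  0.32  1.03 -1.74]
syringe 0.94 [274.2 189.6] [0.4983 0.4244]
    0.84 1627 [[0.4525, 0.4063], [0.5184, 0.4656], [0.5354, 0.4475], [0.471, 0.3862]]
scaler 0.86 [210.1  56.1] [0.5304 0.5306]
    0.6 1203 [[0.4708, 0.534], [0.567, 0.5345], [0.5679, 0.5271], [0.4711, 0.5259]]
256 288 137 241
[(137, 15, 271.0), (143, 11, 271.0), (149, 10, 271.5), (155, 10, 271.5), (161, 31, 271.0), (167, 17, 272.0), (173, 18, 272.5), (179, 17, 272.0), (185, 17, 272.0), (191, 17, 273.0), (197, 17, 273.0), (203, 17, 273.0), (209, 18, 273.5), (215, 17, 274.0), (221, 16, 273.5), (227, 16, 273.5), (233, 7, 274.0), (239, 5, 274.0)]
```

View pics/w13.png

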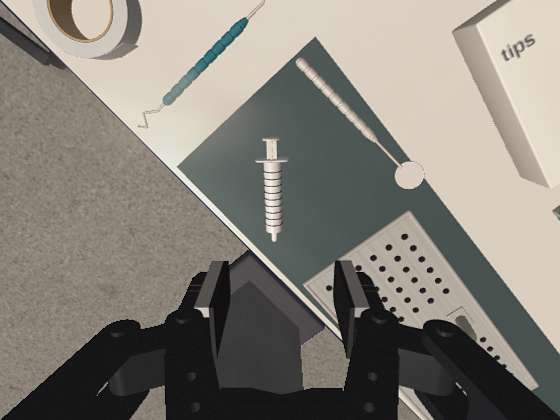

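The syringe is at (273,190), nozzle down the image (274,241) towards the robot and plunger up. The teal scaler is well away at (205,60). Descending at barrel y≈+9.

Call:
step_arm:
  plan:
    - {"tx": -0.008,"ty": -0.0065,"tz": 0.04,"turn": 0,"fingers": 0.1}
    - {"tx": 0,"ty": 0,"tz": 0.05,"turn": 0,"fingers": 0.1}
    - {"tx": 0,"ty": 0,"tz": 0.03,"turn": 0,"fingers": 0.1}
    - {"tx": 0,"ty": 0,"tz": 0.008,"turn": 0,"fingers": 0.1}
    - {"tx": 0,"ty": 0,"tz": 0,"turn": 0,"fingers": 0.1}
    - {"tx": 0,"ty": 0,"tz": 0,"turn": 0,"fingers": 0.1}

```text
t: 22.7
eef_pos: [0.4925, 0.4191, 0.0186]
tool_rot: [0.91, 0.415, 0.001, -0.0]
wrist_force: [0.3, 0.9, 0.0]
grip_width: 0.0469
grasp_force: 0.0
```

```bash
python3 - <<'E'
from h import *
s=st();c=look(['syringe'],'w14.png')
o=outline_of('syringe','wrist')[0]['region'];y,x=np.nonzero(o);print(x.min(),x.max(),y.min(),y.max(),[(r,np.nonzero(o[r])[0].mean().round(1)) for r in range(y.min(),y.max(),10)])
print(proj(c,[s['eef_pos']*[1,1,0]+[0,0,.007]]))
E
```

```text
t 22.7 pos [0.4925 0.4191 0.0186] yaw 49.06 tilt [ 0.002  0.002 -1.   ] w 0.04686643965210474 g 0.0 F [0.3  0.89 0.  ]
syringe 0.96 [284.2 251.1] [0.4986 0.4255]
    0.65 4958 [[0.512, 0.4666], [0.534, 0.4531], [0.4876, 0.3748], [0.4608, 0.3902]]
252 312 163 339 [(163, np.float64(283.5)), (173, np.float64(280.5)), (183, np.float64(281.5)), (193, np.float64(281.5)), (203, np.float64(282.0)), (213, np.float64(282.0)), (223, np.float64(282.5)), (233, np.float64(283.0)), (243, np.float64(282.5)), (253, np.float64(282.5)), (263, np.float64(282.5)), (273, np.float64(283.0)), (283, np.float64(283.5)), (293, np.float64(283.5)), (303, np.float64(284.0)), (313, np.float64(283.5)), (323, np.float64(284.0)), (333, np.float64(284.0))]
[[283.31196276 275.25313094]]
```

Call:
step_arm:
  plan:
    - {"tx": 0,"ty": 0,"tz": 0.005,"turn": 0,"fingers": 0.1}
    - {"tx": 0,"ty": 0,"tz": 0,"turn": 0,"fingers": 0.1}
    - {"tx": 0,"ty": 0,"tz": 0,"turn": 0,"fingers": -0.9}
    - {"tx": 0,"ty": 0,"tz": 0,"turn": 0,"fingers": -0.9}
    - {"tx": 0,"ty": 0,"tz": 0,"turn": 0,"fingers": -0.9}
    - {"tx": 0,"ty": 0,"tz": 0,"turn": 0,"fingers": -0.9}
    - {"tx": 0,"ty": 0,"tz": 0,"turn": 0,"fingers": -0.9}
  squeeze: 30

```text
t: 23.78
eef_pos: [0.4918, 0.4183, 0.012]
tool_rot: [0.91, 0.415, 0.0, -0.0]
wrist_force: [-0.3, 0.3, 0.2]
grip_width: 0.0129
grasp_force: 30.6
```

Call:
step_arm:
  plan:
    - {"tx": 0,"ty": 0,"tz": -0.02,"turn": 0,"fingers": -0.9}
    - {"tx": 0,"ty": 0,"tz": -0.05,"turn": 0,"fingers": -0.9}
    - {"tx": 0,"ty": 0,"tz": -0.06,"turn": 10,"fingers": -0.9}
    - {"tx": 0,"ty": 0,"tz": -0.03,"turn": 10,"fingers": -0.9}
    - {"tx": 0,"ty": 0,"tz": 0,"turn": 10,"fingers": -0.9}
    - {"tx": 0,"ty": 0,"tz": 0,"turn": 10,"fingers": -0.9}
    - {"tx": 0,"ty": 0,"tz": 0,"turn": 10,"fingers": -0.9}
    - {"tx": 0,"ty": 0,"tz": 0,"turn": 0,"fingers": -0.9}

```text
t: 24.78
eef_pos: [0.4916, 0.4186, 0.1733]
tool_rot: [1.0, -0.007, 0.001, -0.0]
wrist_force: [-0.1, 0.5, -0.6]
grip_width: 0.0129
grasp_force: 30.5
```

```bash
python3 - <<'E'
from h import *
s=st();c=look(['syringe'],'w15.png',z=s['eef_pos'][2]-.0135)
E
```

```text
t 24.775 pos [0.4916 0.4186 0.1733] yaw -0.84 tilt [ 0.001  0.001 -1.   ] w 0.012858846254587686 g 30.48493802547455 F [-0.14  0.49 -0.55]
syringe 0.71 [282.4 255.7] [0.4997 0.4188]
    0.63 5531 [[0.4536, 0.4446], [0.5447, 0.429], [0.5407, 0.403], [0.448, 0.4135]]
```

Call:
step_arm:
  plan:
    - {"tx": 0.003,"ty": 0.056,"tz": 0,"turn": 0,"fingers": -0.9}
    - {"tx": 0.003,"ty": 0.056,"tz": 0,"turn": 0,"fingers": -0.9}
    - {"tx": 0.003,"ty": 0.056,"tz": 0,"turn": 0,"fingers": -0.9}
    - {"tx": 0.003,"ty": 0.056,"tz": 0,"turn": 0,"fingers": -0.9}
    - {"tx": 0.003,"ty": 0.056,"tz": 0,"turn": 0,"fingers": -0.9}
    - {"tx": 0.003,"ty": 0.056,"tz": 0,"turn": 0,"fingers": -0.9}
    - {"tx": 0.003,"ty": 0.056,"tz": 0,"turn": 0,"fingers": -0.9}
    - {"tx": 0.003,"ty": 0.056,"tz": 0,"turn": 0,"fingers": -0.9}

```text
t: 25.92
eef_pos: [0.5083, -0.0319, 0.1723]
tool_rot: [1.0, -0.007, 0.0, -0.0]
wrist_force: [0.5, -0.4, 0.9]
grip_width: 0.0127
grasp_force: 30.5
```

Call:
step_arm:
  plan:
    - {"tx": 0.003,"ty": 0.056,"tz": 0,"turn": 0,"fingers": -0.9}
    - {"tx": 0.002,"ty": 0.05,"tz": 0.02,"turn": 0,"fingers": -0.9}
    - {"tx": 0,"ty": 0,"tz": 0.04,"turn": 0,"fingers": -0.9}
    - {"tx": 0,"ty": 0,"tz": 0.02,"turn": 0,"fingers": -0.9}
    - {"tx": 0,"ty": 0,"tz": 0,"turn": 0,"fingers": -0.9}
    - {"tx": 0,"ty": 0,"tz": 0,"turn": 0,"fingers": -0.9}
    - {"tx": 0,"ty": 0,"tz": 0,"turn": 0,"fingers": -0.9}

```text
t: 26.8
eef_pos: [0.5125, -0.1362, 0.0932]
tool_rot: [1.0, -0.008, 0.001, 0.0]
wrist_force: [0.0, 0.1, -0.2]
grip_width: 0.0124
grasp_force: 30.5
```

```bash
python3 - <<'E'
from h import *
s=st();c=look(['syringe_cradle'],'w16.png');zb=s['eef_pos'][2]-.0135
print('syr',ray(c,spot_point('syringe','wrist')[0]['position'],zb))
o=outline_of('syringe_cradle','wrist')[0]['region'];print([(r,np.nonzero(o[r])[0][[0,-1]].tolist()) for r in range(0,420,6) if o[r].any()])
cv2.imwrite('pics/w16c.png',cv2.resize(cv2.imread('pics/w16.png')[110:330,140:440],None,fx=2.6,fy=2.6))
E
```

```text
t 26.8 pos [ 0.5125 -0.1362  0.0932] yaw -0.89 tilt [ 0.002 -0.    -1.   ] w 0.012361741207921 g 30.48544406890869 F [ 0.05  0.09 -0.23]
syringe_cradle 0.77 [288.  202.5] [ 0.5194 -0.14  ]
    0.91 2061 [[0.5413, -0.1238], [0.5407, -0.1656], [0.4734, -0.1674], [0.4741, -0.1218]]
syr [ 0.52060321 -0.13447747  0.07965363]
[(174, [292, 317]), (180, [267, 322]), (186, [264, 327]), (192, [263, 327]), (198, [291, 316]), (204, [313, 316]), (210, [314, 316]), (216, [298, 316]), (222, [298, 316]), (228, [299, 316]), (234, [299, 315]), (240, [299, 315]), (246, [298, 320]), (252, [298, 322]), (258, [312, 325])]
```

Call:
step_arm:
  plan:
    - {"tx": 0,"ty": 0.0088,"tz": 0,"turn": 0,"fingers": -0.9}
    - {"tx": 0,"ty": 0,"tz": 0.03,"turn": 0,"fingers": -0.9}
    - {"tx": 0,"ty": 0,"tz": 0.018,"turn": 0,"fingers": -0.9}
    - {"tx": 0,"ty": 0,"tz": 0,"turn": 0,"fingers": -0.9}
    - {"tx": 0,"ty": 0,"tz": 0,"turn": 0,"fingers": -0.9}
    - {"tx": 0,"ty": 0,"tz": 0,"turn": 0,"fingers": -0.9}

```text
t: 27.8
eef_pos: [0.5122, -0.1452, 0.0448]
tool_rot: [1.0, -0.008, 0.001, 0.0]
wrist_force: [0.7, 0.3, 0.1]
grip_width: 0.0126
grasp_force: 30.5
```

```bash
python3 - <<'E'
from h import *
s=st();c=look(['syringe_cradle'],'w17.png');zb=s['eef_pos'][2]-.0135
print('syr',ray(c,spot_point('syringe','wrist')[0]['position'],zb))
o=outline_of('syringe_cradle','wrist')[0]['region'];print([(r,np.nonzero(o[r])[0][[0,-1]].tolist()) for r in range(0,420,5) if o[r].any()])
cv2.imwrite('pics/w17c.png',cv2.resize(cv2.imread('pics/w17.png')[150:350,160:400],None,fx=3,fy=3))
E
```

```text
t 27.8 pos [ 0.5122 -0.1452  0.0448] yaw -0.94 tilt [ 0.002 -0.    -1.   ] w 0.012625537405291959 g 30.48528492450714 F [0.66 0.32 0.08]
syr [ 0.52105209 -0.14472651  0.03134725]Traceback (most recent call last):
  File "<stdin>", line 4, in <module>
IndexError: list index out of range
```

```bash
python3 - <<'E'
import cv2
cv2.imwrite('pics/w17c.png',cv2.resize(cv2.imread('pics/w17.png')[150:350,160:400],None,fx=3,fy=3))
E
```

```text
(no output)
```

View pics/w17c.png

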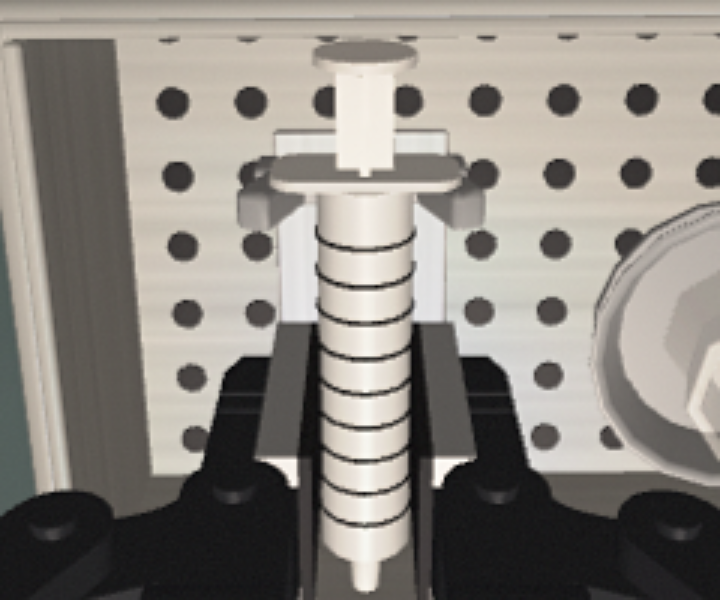

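The crop shows the barrel centred at column 365 against saddle horns spanning 237–485 (centre 361), with the flange just behind the far saddle. Lowering into the notches.

Call:
step_arm:
  plan:
    - {"tx": 0,"ty": -0.0005,"tz": 0.01,"turn": 0,"fingers": -0.9}
    - {"tx": 0,"ty": 0,"tz": 0.008,"turn": 0,"fingers": -0.9}
    - {"tx": 0,"ty": 0,"tz": 0.004,"turn": 0,"fingers": -0.9}
    - {"tx": 0,"ty": 0,"tz": 0,"turn": 0,"fingers": -0.9}
    - {"tx": 0,"ty": 0,"tz": 0,"turn": 0,"fingers": -0.9}

```text
t: 28.68
eef_pos: [0.5109, -0.1443, 0.0219]
tool_rot: [1.0, -0.008, -0.001, -0.0]
wrist_force: [-2.7, 0.8, 6.7]
grip_width: 0.013
grasp_force: 31.3
```

```bash
python3 - <<'E'
from h import *
st()
E
```

```text
t 28.675 pos [ 0.5109 -0.1443  0.0219] yaw -0.93 tilt [-0.001  0.    -1.   ] w 0.012954265829074146 g 31.260003447532654 F [-2.67  0.8   6.73]
```

Call:
step_arm:
  plan:
    - {"tx": 0,"ty": 0,"tz": 0,"turn": 0,"fingers": -0.4}
    - {"tx": 0,"ty": 0,"tz": 0,"turn": 0,"fingers": -0.4}
    - {"tx": 0,"ty": 0,"tz": 0,"turn": 0,"fingers": -0.4}
    - {"tx": 0,"ty": 0,"tz": -0.03,"turn": 0,"fingers": -0.4}
    - {"tx": 0,"ty": 0,"tz": -0.06,"turn": 0,"fingers": -0.4}
    - {"tx": -0.01,"ty": 0.04,"tz": -0.06,"turn": 0,"fingers": 0}
    - {"tx": 0,"ty": 0.03,"tz": 0,"turn": 0,"fingers": 0}
    - {"tx": 0,"ty": 0,"tz": 0,"turn": 0,"fingers": 0}

```text
t: 29.68
eef_pos: [0.5015, -0.2116, 0.1642]
tool_rot: [1.0, -0.01, 0.001, 0.001]
wrist_force: [-0.5, 0.8, -0.5]
grip_width: 0.0427
grasp_force: 0.0
```

```bash
python3 - <<'E'
from h import *
st();c=look(['syringe'],'w18.png',z=.01);look(['bur_block','dappen_dish','bur_bracket','cassette'],z=.004)
o=outline_of('syringe','wrist')[0]['region'];y,x=np.nonzero(o);a=[ray(c,[np.nonzero(o[r])[0].mean(),r],.017)[:2].round(4).tolist() for r in range(y.min()+2,y.max(),12)];print(a)
# rim: outer corners
g=cv2.cvtColor(c['color'],cv2.COLOR_RGB2GRAY)
o=outline_of('cassette','wrist')[0]['region'].astype(np.uint8);h=cv2.convexHull(cv2.findNonZero(o));print(cv2.approxPolyDP(h,6,True)[:,0].tolist())
E
```

```text
t 29.675 pos [ 0.5015 -0.2116  0.1642] yaw -1.17 tilt [ 0.001 -0.002 -1.   ] w 0.04270024717764609 g 0.0 F [-0.45  0.85 -0.51]
syringe 0.86 [197.5 167. ] [ 0.5201 -0.1422]
    0.97 1555 [[0.5598, -0.1292], [0.5631, -0.1495], [0.4769, -0.1582], [0.4729, -0.1359]]
bur_block 0.96 [366.8 162.6] [ 0.5202 -0.2785]
    0.95 3257 [[0.4828, -0.2656], [0.5514, -0.2666], [0.5486, -0.3018], [0.4796, -0.3035]]
dappen_dish 0.82 [286.6 184.2] [ 0.5024 -0.2112]
    0.63 35374 [[0.5726, -0.0793], [0.5708, -0.347], [0.4422, -0.3671], [0.4438, -0.0593]]
    0.83 1557 [[0.4791, -0.256], [0.5582, -0.2582], [0.5542, -0.3074], [0.4744, -0.3097]]
cassette 0.62 [290.4 167.6] [ 0.5169 -0.2146]
cassette 0.62 [287.5 183. ] [ 0.5035 -0.212 ]
    0.91 35190 [[0.5722, -0.0793], [0.5699, -0.3472], [0.442, -0.3668], [0.4444, -0.0591]]
[[0.5616, -0.1492], [0.5525, -0.1488], [0.5433, -0.1483], [0.5338, -0.1478], [0.5241, -0.1477], [0.5142, -0.1476], [0.504, -0.1479], [0.4936, -0.1474], [0.483, -0.1469]]
[[458, 102], [435, 245], [139, 243], [122, 102]]
```

```bash
python3 - <<'E'
from fit import *
c=camera('wrist')
o=outline_of('cassette','wrist')[0]['region'].astype(np.uint8)
# line fits of mask borders
rows=range(125,230,5);cols=range(170,420,8)
def lf(p): 
    v=cv2.fitLine(np.array(p,np.float32),cv2.DIST_HUBER,0,.01,.01).ravel();return np.cross([v[2],v[3],1],[v[2]+v[0],v[3]+v[1],1])
L=lf([(np.nonzero(o[r])[0][0],r) for r in rows]);Rr=lf([(np.nonzero(o[r])[0][-1],r) for r in rows])
T=lf([(k,np.nonzero(o[:,k])[0][0]) for k in cols]);B=lf([(k,np.nonzero(o[:,k])[0][-1]) for k in cols])
X=lambda a,b:(lambda p:p[:2]/p[2])(np.cross(a,b))
C=[X(L,T),X(Rr,T),X(L,B),X(Rr,B)];print(np.round(C,1).tolist())
fit(c,list(zip([(51,112,50),(51,-112,50),(-51,112,50),(-51,-112,50)],C)),[.519,-.213,0])
E
```

```text
[[116.7, 102.5], [456.7, 100.6], [139.1, 246.6], [435.0, 244.7]]
fit [ 0.5211 -0.212 ] deg -0.53
[[2.5, 1.3], [-2.1, 1.1], [0.8, -3.9], [-1.0, -3.7]]
```

Call:
step_arm:
  plan:
    - {"tx": 0.0,"ty": -0.055,"tz": 0,"turn": 0,"fingers": 0}
    - {"tx": 0,"ty": -0.055,"tz": 0,"turn": 0,"fingers": 0}
    - {"tx": 0,"ty": -0.055,"tz": 0,"turn": 0,"fingers": 0}
    - {"tx": 0,"ty": -0.055,"tz": 0,"turn": 0,"fingers": 0}
    - {"tx": 0,"ty": -0.055,"tz": 0,"turn": 0,"fingers": 0}
    - {"tx": 0,"ty": -0.055,"tz": 0,"turn": 0,"fingers": 0}
    - {"tx": 0,"ty": -0.055,"tz": 0,"turn": 0,"fingers": 0}
    - {"tx": 0,"ty": -0.055,"tz": 0,"turn": 0,"fingers": 0}

```text
t: 31.48
eef_pos: [0.5091, 0.2329, 0.1636]
tool_rot: [1.0, -0.008, 0.0, 0.0]
wrist_force: [-0.1, -0.7, 0.4]
grip_width: 0.0429
grasp_force: 0.0
```

```bash
python3 - <<'E'
from fit import *
import time
s=st();c=look(['lid'],'w20.png')
c=camera('wrist');c=camera('wrist');save(c,'w20.png');s=st()
o=outline_of('lid','wrist')[0]['region'].astype(np.uint8);y,x=np.nonzero(o);print(x.min(),x.max(),y.min(),y.max())
rows=range(int(y.min())+30,int(y.max())-25,5);cols=range(int(x.min())+50,int(x.max())-50,8)
def lf(p): 
    v=cv2.fitLine(np.array(p,np.float32),cv2.DIST_HUBER,0,.01,.01).ravel();return np.cross([v[2],v[3],1],[v[2]+v[0],v[3]+v[1],1])
L=lf([(np.nonzero(o[r])[0][0],r) for r in rows]);Rr=lf([(np.nonzero(o[r])[0][-1],r) for r in rows])
T=lf([(k,np.nonzero(o[:,k])[0][0]) for k in cols]);B=lf([(k,np.nonzero(o[:,k])[0][-1]) for k in cols])
X=lambda a,b:(lambda p:p[:2]/p[2])(np.cross(a,b))
C=[X(L,T),X(Rr,T),X(L,B),X(Rr,B)];print(np.round(C,1).tolist())
fit(c,list(zip([(52,113,15),(52,-113,15),(-52,113,15),(-52,-113,15)],C)),[.515,.23,0])
E
```

```text
t 31.475 pos [0.5091 0.2329 0.1636] yaw -0.96 tilt [ 0. -0. -1.] w 0.04294858746146979 g 0.0 F [-0.06 -0.74  0.44]
lid 0.97 [282.1 179.7] [0.5128 0.233 ]
    0.72 35631 [[0.4565, 0.3695], [0.5707, 0.35], [0.5618, 0.1097], [0.4456, 0.0981]]
t 31.725 pos [0.509  0.2308 0.1632] yaw -0.92 tilt [-0.    -0.001 -1.   ] w 0.042330840973262854 g 0.0 F [ 0.53  0.28 -0.24]
136 432 112 247
[[137.0, 113.2], [431.6, 120.5], [148.5, 240.2], [412.5, 246.1]]
fit [0.5137 0.2319] deg -2.14
[[1.0, 1.0], [-1.4, 1.2], [2.3, -2.5], [-1.6, -2.5]]
```

Call:
step_arm:
  plan:
    - {"tx": 0.004,"ty": -0.001,"tz": 0.05,"turn": 1.2,"fingers": 0}
    - {"tx": 0,"ty": 0,"tz": 0.05,"turn": 0,"fingers": 0}
    - {"tx": 0,"ty": 0,"tz": 0.02,"turn": 0,"fingers": 0}
    - {"tx": 0,"ty": 0,"tz": 0.005,"turn": 0,"fingers": 0}
    - {"tx": 0,"ty": 0,"tz": 0,"turn": 0,"fingers": 0}
    - {"tx": 0,"ty": 0,"tz": 0,"turn": 0,"fingers": 0}

```text
t: 32.52
eef_pos: [0.514, 0.2322, 0.0398]
tool_rot: [1.0, -0.019, 0.001, -0.0]
wrist_force: [0.7, 0.6, 0.2]
grip_width: 0.0424
grasp_force: 0.0
```

```bash
python3 - <<'E'
from h import *
st();c=camera('wrist');save(c,'w21.png')
print('bail ends proj',proj(c,[[.5137+.026,.2319,.047],[.5137-.026,.2319,.047]]).round(1))
g=cv2.cvtColor(c['color'],cv2.COLOR_RGB2GRAY)
for r in (200,215,230,245,260,280): print(r,g[r,230:336:3].tolist())
E
```

```text
t 32.525 pos [0.514  0.2322 0.0398] yaw -2.18 tilt [ 0.002  0.001 -1.   ] w 0.04243397260413177 g 0.0 F [0.71 0.63 0.23]
bail ends proj [[281.8 239.6]
 [286.2 349.4]]
200 [160, 159, 158, 160, 158, 159, 159, 160, 159, 159, 138, 180, 181, 180, 175, 79, 83, 83, 81, 83, 80, 79, 183, 182, 183, 184, 160, 159, 158, 158, 158, 158, 157, 158, 158, 158]
215 [158, 160, 159, 158, 159, 159, 160, 159, 160, 159, 133, 192, 193, 191, 95, 87, 97, 96, 98, 99, 97, 83, 199, 192, 192, 190, 160, 159, 161, 160, 160, 161, 159, 161, 160, 160]
230 [164, 162, 163, 163, 163, 162, 162, 162, 162, 162, 162, 161, 161, 164, 74, 87, 96, 97, 98, 99, 96, 91, 129, 161, 161, 160, 160, 160, 159, 160, 160, 161, 160, 160, 159, 160]
245 [167, 167, 168, 168, 169, 167, 168, 168, 166, 167, 166, 167, 165, 168, 98, 135, 154, 165, 189, 169, 151, 134, 122, 166, 166, 165, 166, 163, 165, 165, 165, 165, 164, 164, 165, 165]
260 [3, 99, 159, 160, 160, 160, 160, 160, 159, 161, 160, 160, 159, 160, 94, 135, 154, 166, 190, 168, 151, 131, 124, 160, 158, 157, 158, 158, 160, 157, 159, 159, 160, 151, 4, 66]
280 [18, 9, 164, 161, 160, 161, 161, 159, 161, 162, 162, 160, 159, 160, 104, 134, 154, 167, 191, 169, 149, 128, 164, 160, 160, 162, 160, 161, 161, 161, 161, 161, 162, 7, 14, 14]
```

Call:
step_arm:
  plan:
    - {"tx": 0,"ty": 0,"tz": 0.006,"turn": 0,"fingers": 0}
    - {"tx": 0,"ty": 0,"tz": 0,"turn": 0,"fingers": -1}
    - {"tx": 0,"ty": 0,"tz": 0,"turn": 0,"fingers": -1}
    - {"tx": 0,"ty": 0,"tz": 0,"turn": 0,"fingers": -1}
    - {"tx": 0,"ty": 0,"tz": 0,"turn": 0,"fingers": -1}
    - {"tx": 0,"ty": 0,"tz": 0,"turn": 0,"fingers": -1}
    - {"tx": 0,"ty": 0,"tz": 0,"turn": 0,"fingers": -1}
  squeeze: 90

```text
t: 33.45
eef_pos: [0.513, 0.2323, 0.0326]
tool_rot: [1.0, -0.019, 0.0, 0.0]
wrist_force: [-2.7, -0.2, 3.0]
grip_width: 0.0073
grasp_force: 87.8
```

Call:
step_arm:
  plan:
    - {"tx": 0,"ty": 0,"tz": -0.02,"turn": 0,"fingers": -1}
    - {"tx": 0,"ty": 0,"tz": -0.03,"turn": 0,"fingers": -1}
    - {"tx": 0,"ty": 0,"tz": -0.04,"turn": 0,"fingers": -1}
    - {"tx": 0,"ty": 0,"tz": -0.03,"turn": 0,"fingers": -1}
    - {"tx": 0,"ty": 0,"tz": 0,"turn": -1.4,"fingers": -1}
    - {"tx": 0,"ty": 0,"tz": 0,"turn": 0,"fingers": -1}

```text
t: 34.2
eef_pos: [0.5124, 0.2316, 0.1511]
tool_rot: [1.0, -0.006, -0.001, 0.0]
wrist_force: [0.4, 0.2, -4.1]
grip_width: 0.007
grasp_force: 88.0
```

```bash
python3 - <<'E'
from h import *
st();c=look(['lid'],z=.12)
E
```

```text
t 34.2 pos [0.5124 0.2316 0.1511] yaw -0.71 tilt [-0.002 -0.001 -1.   ] w 0.006961661094776858 g 88.00588488578796 F [ 0.37  0.2  -4.11]
lid 0.82 [279.6 254.1] [0.5123 0.2333]
    0.8 85042 [[0.565, 0.3559], [0.5621, 0.1075], [0.4385, 0.0785], [0.4424, 0.3875]]
```

Call:
step_arm:
  plan:
    - {"tx": 0.0015,"ty": 0.03,"tz": 0,"turn": 0,"fingers": -1}
    - {"tx": 0.0015,"ty": 0.05,"tz": 0,"turn": 0,"fingers": -1}
    - {"tx": 0.0015,"ty": 0.06,"tz": 0,"turn": 0,"fingers": -1}
    - {"tx": 0.0015,"ty": 0.06,"tz": 0,"turn": 0,"fingers": -1}
    - {"tx": 0.0015,"ty": 0.06,"tz": 0,"turn": 0,"fingers": -1}
    - {"tx": 0.0015,"ty": 0.06,"tz": 0,"turn": 0,"fingers": -1}
    - {"tx": 0.0015,"ty": 0.05,"tz": 0,"turn": 0,"fingers": -1}
    - {"tx": 0.0015,"ty": 0.04,"tz": 0,"turn": 0,"fingers": -1}

```text
t: 35.35
eef_pos: [0.519, -0.1803, 0.1514]
tool_rot: [1.0, -0.007, -0.001, 0.0]
wrist_force: [0.3, 0.8, -4.1]
grip_width: 0.0071
grasp_force: 88.0
```

Call:
step_arm:
  plan:
    - {"tx": 0,"ty": 0.025,"tz": 0,"turn": 0,"fingers": -1}
    - {"tx": 0,"ty": 0,"tz": 0,"turn": 0,"fingers": -1}
    - {"tx": 0,"ty": 0,"tz": 0,"turn": 0,"fingers": -1}
    - {"tx": 0,"ty": 0,"tz": 0,"turn": 0,"fingers": -1}

```text
t: 35.85
eef_pos: [0.5196, -0.2014, 0.1522]
tool_rot: [1.0, -0.005, -0.0, -0.0]
wrist_force: [-0.3, 0.4, -3.2]
grip_width: 0.0073
grasp_force: 88.1
```

```bash
python3 - <<'E'
from h import *
st();c=look(['lid','syringe','bur_block'],'w22.png',z=.12)
look(['cassette','dappen_dish'],n='top',z=0)
E
```

```text
t 35.85 pos [ 0.5196 -0.2014  0.1522] yaw -0.62 tilt [-0.     0.001 -1.   ] w 0.007339602676226479 g 88.08012127876282 F [-0.27  0.42 -3.18]
lid 0.55 [281.3 253.6] [ 0.5193 -0.2006]
    0.63 84830 [[0.5715, -0.0765], [0.57, -0.326], [0.4467, -0.3555], [0.4482, -0.0454]]
    0.51 79 [[0.5702, -0.2407], [0.5716, -0.2406], [0.5714, -0.2564], [0.57, -0.2566]]
cassette 0.8 [372.7 219.7] [ 0.5242 -0.2165]
    0.75 287 [[0.4817, -0.0782], [0.5384, -0.097], [0.4829, -0.2691], [0.4271, -0.2491]]
```

Call:
step_arm:
  plan:
    - {"tx": -0.0003,"ty": 0.0112,"tz": 0,"turn": 0,"fingers": -1}
    - {"tx": 0,"ty": 0,"tz": 0.03,"turn": 0,"fingers": -1}
    - {"tx": 0,"ty": 0,"tz": 0.025,"turn": 0,"fingers": -1}
    - {"tx": 0,"ty": 0,"tz": 0.01,"turn": 0,"fingers": -1}
    - {"tx": 0,"ty": 0,"tz": 0,"turn": 0,"fingers": -1}
    - {"tx": 0,"ty": 0,"tz": 0,"turn": 0,"fingers": -1}

```text
t: 37.2
eef_pos: [0.5197, -0.2145, 0.0884]
tool_rot: [1.0, -0.006, 0.001, 0.0]
wrist_force: [1.2, -1.5, -3.0]
grip_width: 0.007
grasp_force: 88.2
```

```bash
python3 - <<'E'
from h import *
s=st();c=camera('wrist');save(c,'w23.png')
# edges of lid plate vs cassette rim, left & right ends, row-wise profile
g=cv2.cvtColor(c['color'],cv2.COLOR_RGB2GRAY).astype(int)
p=s['eef_pos'];zo=p[2]-.0326
a=R.from_euler('z',-.011).as_matrix()
print('lid plate corners',proj(c,[a@[sx*.052,sy*.113,0]+[p[0]+.0005,p[1],zo+.015] for sx in(1,-1) for sy in(1,-1)]).round(0).tolist())
a=R.from_euler('z',-.01).as_matrix()
print('rim corners',proj(c,[a@[sx*.051,sy*.112,0]+[.5195,-.2127,.05] for sx in(1,-1) for sy in(1,-1)]).round(0).tolist())
o=outline_of('lid','wrist')
if o: print('lid rect',o[0]['rect'])
E
```

```text
t 37.2 pos [ 0.5197 -0.2145  0.0884] yaw -0.74 tilt [ 0.001 -0.001 -1.   ] w 0.0070411716965483526 g 88.24909329414368 F [ 1.25 -1.53 -2.95]
lid plate corners [[19.0, 158.0], [547.0, 158.0], [67.0, 355.0], [499.0, 354.0]]
rim corners [[48.0, 153.0], [510.0, 152.0], [86.0, 329.0], [474.0, 328.0]]
lid rect [10.6, 154.7, 551.9, 367.7]
```

Call:
step_arm:
  plan:
    - {"tx": -0.0003,"ty": -0.0015,"tz": 0.004,"turn": 0,"fingers": -1}
    - {"tx": 0,"ty": 0,"tz": 0.004,"turn": 0,"fingers": -1}
    - {"tx": 0,"ty": 0,"tz": 0.003,"turn": 0,"fingers": -1}
    - {"tx": 0,"ty": 0,"tz": 0,"turn": 0,"fingers": -1}
    - {"tx": 0,"ty": 0,"tz": 0,"turn": 0,"fingers": -1}

```text
t: 37.92
eef_pos: [0.5188, -0.2126, 0.0764]
tool_rot: [1.0, -0.006, -0.0, 0.0]
wrist_force: [-0.4, 0.3, -3.7]
grip_width: 0.0072
grasp_force: 88.2
```

Call:
step_arm:
  plan:
    - {"tx": 0,"ty": 0,"tz": 0.003,"turn": 0,"fingers": -1}
    - {"tx": 0,"ty": 0,"tz": 0,"turn": 0,"fingers": -1}
    - {"tx": 0,"ty": 0,"tz": 0,"turn": 0,"fingers": -1}

```text
t: 38.3
eef_pos: [0.5188, -0.2126, 0.0734]
tool_rot: [1.0, -0.006, -0.0, 0.0]
wrist_force: [-0.9, 0.1, -2.8]
grip_width: 0.0071
grasp_force: 88.2
```

Call:
step_arm:
  plan:
    - {"tx": 0,"ty": 0,"tz": 0.0025,"turn": 0,"fingers": -1}
    - {"tx": 0,"ty": 0,"tz": 0.001,"turn": 0,"fingers": -1}
    - {"tx": 0,"ty": 0,"tz": 0,"turn": 0,"fingers": -1}
    - {"tx": 0,"ty": 0,"tz": 0,"turn": 0,"fingers": -1}

```text
t: 38.8
eef_pos: [0.5187, -0.2126, 0.0701]
tool_rot: [1.0, -0.006, -0.0, 0.0]
wrist_force: [-2.7, -0.2, 2.0]
grip_width: 0.0068
grasp_force: 88.9
```

Contact is made (the lid's weight is off the wrist). Releasing gently and rising.

Call:
step_arm:
  plan:
    - {"tx": 0,"ty": 0,"tz": 0,"turn": 0,"fingers": -0.5}
    - {"tx": 0,"ty": 0,"tz": 0,"turn": 0,"fingers": -0.2}
    - {"tx": 0,"ty": 0,"tz": 0,"turn": 0,"fingers": 0}
    - {"tx": 0,"ty": 0,"tz": 0,"turn": 0,"fingers": 0}
    - {"tx": 0,"ty": 0,"tz": -0.03,"turn": 0,"fingers": 0}
    - {"tx": 0,"ty": 0,"tz": -0.06,"turn": 0,"fingers": 0}
    - {"tx": 0,"ty": 0,"tz": -0.05,"turn": 0,"fingers": 0}
    - {"tx": 0,"ty": 0,"tz": 0,"turn": 0,"fingers": 0}

```text
t: 39.8
eef_pos: [0.5211, -0.2134, 0.2144]
tool_rot: [1.0, -0.007, 0.004, 0.001]
wrist_force: [-0.0, 0.2, -1.2]
grip_width: 0.0426
grasp_force: 0.0
```

```bash
python3 - <<'E'
from fit import *
s=st();c=look(['lid','cassette'],'w24.png',z=.038)
o=outline_of('lid','wrist')[0]['region'].astype(np.uint8);y,x=np.nonzero(o);print(x.min(),x.max(),y.min(),y.max())
rows=range(int(y.min())+30,int(y.max())-25,5);cols=range(int(x.min())+50,int(x.max())-50,8)
def lf(p): 
    v=cv2.fitLine(np.array(p,np.float32),cv2.DIST_HUBER,0,.01,.01).ravel();return np.cross([v[2],v[3],1],[v[2]+v[0],v[3]+v[1],1])
L=lf([(np.nonzero(o[r])[0][0],r) for r in rows]);Rr=lf([(np.nonzero(o[r])[0][-1],r) for r in rows])
T=lf([(k,np.nonzero(o[:,k])[0][0]) for k in cols]);B=lf([(k,np.nonzero(o[:,k])[0][-1]) for k in cols])
X=lambda a,b:(lambda p:p[:2]/p[2])(np.cross(a,b))
C=[X(L,T),X(Rr,T),X(L,B),X(Rr,B)];print(np.round(C,1).tolist())
for z in (53,63): fit(c,list(zip([(52,113,z),(52,-113,z),(-52,113,z),(-52,-113,z)],C)),[.515,-.21,0])
E
```

```text
t 39.8 pos [ 0.5211 -0.2134  0.2144] yaw -0.75 tilt [ 0.008 -0.003 -1.   ] w 0.04255155704437033 g 0.0 F [-0.02  0.18 -1.2 ]
lid 0.63 [279.4 183.7] [ 0.519  -0.2113]
    0.74 32064 [[0.5725, -0.0926], [0.5704, -0.3317], [0.4555, -0.3449], [0.458, -0.0771]]
    0.88 528 [[0.5731, -0.1141], [0.5748, -0.1143], [0.5723, -0.3144], [0.5706, -0.3145]]
140 419 124 246
[[140.6, 125.0], [420.6, 125.0], [154.7, 245.0], [404.3, 245.0]]
fit [ 0.5196 -0.2119] deg -0.84
[[1.1, 0.9], [-2.3, 1.6], [1.0, -2.6], [-0.3, -2.3]]
fit [ 0.5216 -0.2121] deg -0.74
[[-3.9, 0.0], [2.9, 0.2], [-2.8, 0.4], [4.0, 0.3]]
```

Call:
step_arm:
  plan:
    - {"tx": 0,"ty": 0,"tz": 0,"turn": 0,"fingers": 0}
    - {"tx": 0,"ty": 0,"tz": 0,"turn": 0,"fingers": 0}
    - {"tx": 0,"ty": 0,"tz": 0,"turn": 0,"fingers": 0}
    - {"tx": 0,"ty": 0,"tz": 0,"turn": 0,"fingers": 0}

```text
t: 40.6
eef_pos: [0.5188, -0.2126, 0.2099]
tool_rot: [1.0, -0.006, -0.0, -0.0]
wrist_force: [0.9, 1.4, 0.7]
grip_width: 0.0429
grasp_force: 0.0
```

```bash
python3 - <<'E'
from h import *
st();print(job_done())
E
```

```text
t 40.6 pos [ 0.5188 -0.2126  0.2099] yaw -0.74 tilt [-0.  0. -1.] w 0.04287724994093858 g 0.0 F [0.93 1.41 0.68]
the job is handed in; nothing more can be done
None
```

The cassette is packed — dish in its ring, block in its bracket, syringe in its saddles with the nozzle towards the robot, lid seated by height and contact force — and handed in at 40.6 s; no verdict was returned.

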